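# Slide the matching link plate off its stack onto the drilling block

## Task

One of the two racks on the bench holds link plates of the same shape as the sample plate lying beside the racks. Slide the top plate of that rack out sideways along the rack, plain end first, keeping it level on the stack and leaving the plates beneath it where they lie, until enough sticks out to be gripped; do not let it fall on the bench. Then carry it to the drilling block, lay it gently flat and straight along the middle of the wooden bar with its plain end up against the steel stop, let go, and leave everything else as it is.

Things in the scene. Friction and masses are not known exactly. Their poses are not given: they have to be found in the camera images.
- link_centre (a point): Centre (mid-length, mid-width, half-way up) of the plate to fetch: the top one of three aluminium link plates in rack_a, same shape as the sample. 8 mm thick, 160 mm long along its y: a plain rectangle 56 mm wide, 120 mm long at the -y end and a central tongue 38 mm wide, 40 mm long at the +y end. 0.14 to 0.23 kg; balances 5 mm from this point towards the plain end.
- link_plain_end (a point): Middle of the plain end edge of that plate (80 mm along its -y from link_centre), half-way up its thickness. Same axes as link_centre. At the start it is about flush with the -y end of the rack; slid out along the rack's -y it sticks out freely, and tips off if more than about 70 mm sticks out.
- rack_a: Rack with the plates that match the sample: plywood bed 60 mm wide, 160 mm long (y), 50 mm above the bench, between two dark steel cheeks 6 mm thick, as long as the bed, 78 mm high (4 mm above the top plate). The plates have 2 mm play to each cheek; both ends of the rack are open. Tongues point to +y, plain ends to -y. Origin at the centre of its underside on the bench. Fixed.
- rack_b: The other rack, same build, holding three fork-ended plates (a 30 mm wide slot in place of the tongue). The two racks change places from start to start. Fixed.
- tongue_mid: Second plate in rack_a, directly beneath the top one, same shape; 56 mm wide, 160 mm long, 8 mm thick, origin at the centre of its underside, y along its length. Leave it.
- tongue_low: Lowest plate in rack_a; 56 mm wide, 160 mm long, 8 mm thick, origin at the centre of its underside, y along its length. Leave it.
- fork_top: Top fork-ended plate in rack_b; 56 mm wide, 160 mm long, 8 mm thick, origin at the centre of its underside, y along its length. Leave it.
- fork_mid: Second fork-ended plate in rack_b; 56 mm wide, 160 mm long, 8 mm thick, origin at the centre of its underside, y along its length. Leave it.
- fork_low: Lowest fork-ended plate in rack_b; 56 mm wide, 160 mm long, 8 mm thick, origin at the centre of its underside, y along its length. Leave it.
- sample: The sample plate, same shape as the plate to fetch, lying flat on the bench beyond the racks; 56 mm wide, 160 mm long, 8 mm thick, origin at the centre of its underside, y along its length. Leave it.
- drill_block: Drilling block: steel foot 110 x 200 x 10 mm carrying a wooden bar 40 mm wide, 150 mm long (y), its top 40 mm above the bench: a plate laid on it overhangs 8 mm each side, so fingers can reach down beside the bar. At the -y end a steel stop 60 mm wide, face 75 mm from the origin along -y, top 55 mm above the bench. Origin at the centre of its underside on the bench. Fixed.
- screwdriver: Screwdriver lying on the bench between the racks and the block; loose, leave it.
- hammer: Hammer lying on the far side of the bench; loose, leave it.
- wrench: Wrench lying on the near right side; loose, leave it.
- jar: Glass jar, 64 mm across, 85 mm high, behind the drilling block; loose.
- offcut: Plywood offcut 60 x 100 x 22 mm on the near side of the racks; loose.
- can: Tin can, 74 mm across, 80 mm high, left of the racks; loose.

How it is judged:
By the outcome, as a careful person would: the job done as asked, in the order asked, and still so for the second after the job is handed in, with the robot touching nothing.
It also fails if it takes over 58 s, if anything falls off the work surface, if the arm or the gripper's body presses on something with over 40 N, if the wrist force passes 120 N, or if a joint passes its speed limit or range.

## Robot

A 6-joint arm with a two-finger parallel gripper is mounted at the origin on the work surface. World frame = base frame: x ahead of the robot, y to its left, z up, the work surface at z = 0. Lengths are in m, angles in rad, forces in N, time in s.
With the tool pointing down it reaches from about 0.3 to 0.875 m from the base axis. Payload 6.4 kg.
Tool frame: the origin (TCP) lies on the centre line of the jaws, within the pads' length; the fingertips stand 25 mm ahead of it and the grasp point (between the pads) lies 6 mm ahead of it; y points along the fingers, z is the direction in which the jaws open and shut, and the axes are right-handed (so a half turn about y gives the same grasp; the last joint's range is limited). The gripper opens to 88 mm and grips with 3 to 60 N. Pads are 18 mm wide; open, the fingers measure 123 mm over their backs; the gripper's body (75 mm by 187 mm) begins 45 mm behind the grasp point.
Start: joints at [-1.539, 0.181, 1.607, -0, 1.354, -0.206], TCP at [0.135, -0.559, 0.264] pointing down, gripper open.
Joint ranges: [-2.99, 2.99], [-0.89, 2.07], [0.3, 2.58], [-1.14, 4.28], [0, 2.63], [-3.12, 3.12]. Speed limits (rad/s): [2.57, 2.57, 3.01, 3.14, 3.14, 3.14].

## Interface

Orientations are given as a unit quaternion [w, x, y, z].
In Python, from plant import arm, get_image, get_calibration gives the robot as it stands.
- The arm moves only by the tool step_arm, never from a script. Its argument "commands" is a list of rows, each an object of numbers: "x", "y", "z": the shift along the tool's x, y, z in mm; "rx", "ry", "rz": the turn, a rotation vector about the tool's x, y, z in degrees; "gripper": the finger opening in mm, from 0 to 88.1. A call has 1 to 5 rows; each row is the pose to reach, as a shift and turn from the pose commanded when the call began, along the tool's axes at that moment; what a row does not reach only later rows make up. A row lasts 1/12 s, in which the tool goes at most 41.7 mm and 7.16 degrees, less where a joint would pass 70% of its speed; a pose out of reach is approached as far as the arm can. A call with a gripper value outside its range is refused whole. The fingers move at their own pace and stop on an object; "grip_force" is the grip in N (left out, the last holds). Time passes only in rows, so rows that repeat a pose let the fingers close. It gives the time, the measured TCP pose, the force and the opening at its end, in the units of the state.
- arm.read_state(): the state, without advancing time (a new reading comes with each control period).
- get_image(name): name is "scene" or "top" or "wrist"; returns (picture, depth): 420x560x3 uint8, red, green, blue; 420x560 float32, m along the optical axis (not along the pixel's ray), 0 where there is no reading.
- get_calibration(name): a dict with "fx", "fy", "cx", "cy" (pixels), "D" ([k1, k2, p1, p2, k3] as OpenCV has them; the pictures are not rectified), "camera_from_world" (4x4, takes a point from world to camera coordinates); the wrist camera has in their place "hand_eye" (4x4, takes a point from camera to tool coordinates, whose origin is the TCP and whose axes are the tool frame's). Camera axes: x right, y down, z forward; pixel columns grow to the right and rows downward; lengths in m; the calibration is good to about 2 mm. A picture is of the moment at which its call begins: read the wrist's pose just before it. get_calibration takes no time and is no camera call.
- arm.finish_job(): hands the job in, once; it reports no verdict.
The state is a dict: "t": time; "joint_positions": joint angles; "joint_velocities": joint speeds; "tau": joint torques, N m; "eef_pos": TCP position; "ee_rot": TCP orientation; "ft_force": force on the tool from outside, world axes, zero at the start; "wrist_torque": the same for the moment, N m; "finger_gap": finger opening in m.
Only numpy, scipy, OpenCV 4.12 (cv2) and the standard library are available. Lean on these libraries where they do the work, as an engineer would, in place of code of your own. Each camera call takes 0.05 s, during which the arm holds its last target.

## Working session

There is one attempt and no reset: what is moved stays moved. The work goes in short steps, Python scripts to look and compute and a tool call to move; the robot and the scene stay as the last step left them, time stands still between calls to the robot, and variables do not carry over. Pictures are saved under pics/ and viewed, and the job is handed in when it is done.

Besides the shell and the picture viewer there is one more tool, called as a command line: name --argument value ..., lists and objects as JSON in quotes. step_arm: Moves the arm, as the interface text tells. Its arguments: {"type":"object","properties":{"commands":{"type":"array"},"grip_force":{"type":"number"}},"required":["commands"]}

```bash
mkdir -p pics; ls; python3 - <<'E'
from plant import arm,get_image,get_calibration
import cv2,numpy as np
s=arm.read_state();print({k:np.round(v,3) for k,v in s.items()})
for n in ["scene","top"]:
    im,d=get_image(n);cv2.imwrite(f"pics/{n}0.png",im[:,:,::-1]);np.savez(f"pics/{n}0.npz",im=im,d=d)
    c=get_calibration(n);print(n,c)
print(get_calibration("wrist"))
E
```

```text
pics
{'t': np.float64(0.0), 'joint_positions': array([-1.539,  0.182,  1.608, -0.   ,  1.354, -0.206]), 'joint_velocities': array([-0.001,  0.001, -0.   ,  0.003, -0.   , -0.002]), 'tau': array([-1.0000e-03, -4.3387e+01, -3.4185e+01,  7.0000e-02,  3.9000e-02,
       -0.0000e+00]), 'eef_pos': array([ 0.135, -0.558,  0.263]), 'ee_rot': array([ 0.084, -0.084,  0.703, -0.702]), 'ft_force': array([0.199, 0.319, 0.686]), 'wrist_torque': array([-0.04 , -0.018,  0.033]), 'finger_gap': np.float64(0.088)}
scene {'fx': 397.09262734347374, 'fy': 397.09262734347374, 'cx': 280.6749188796799, 'cy': 217.04964925042512, 'D': array([-0.0462959,  0.       ,  0.       ,  0.       ,  0.       ]), 'camera_from_world': array([[-0.78444001,  0.61989429, -0.0196198 ,  0.38182285],
       [ 0.3524449 ,  0.41952204, -0.83653084, -0.13029352],
       [-0.51032975, -0.66312316, -0.54756845,  1.56936668],
       [ 0.        ,  0.        ,  0.        ,  1.        ]])}
top {'fx': 535.5984676870861, 'fy': 535.5984676870861, 'cx': 279.2436257287888, 'cy': 202.8512490380963, 'D': array([-0.0967555,  0.       ,  0.    
[... 227 characters left out ...]
  [ 8.15833479e-02, -1.34246933e-03, -9.96665619e-01,
         1.58770449e+00],
       [ 0.00000000e+00,  0.00000000e+00,  0.00000000e+00,
         1.00000000e+00]])}
{'fx': 289.9873639027808, 'fy': 289.9873639027808, 'cx': 276.1628163847174, 'cy': 209.5064720132077, 'D': array([-0.05276197,  0.        ,  0.        ,  0.        ,  0.        ]), 'hand_eye': array([[-4.10555530e-05,  9.57740294e-01,  2.87634365e-01,
        -7.47448733e-02],
       [-6.15348755e-04, -2.87634335e-01,  9.57740106e-01,
        -1.20642283e-01],
       [ 9.99999810e-01, -1.37674899e-04,  6.01153284e-04,
         4.36668242e-04],
       [ 0.00000000e+00,  0.00000000e+00,  0.00000000e+00,
         1.00000000e+00]])}
```

View pics/scene0.png

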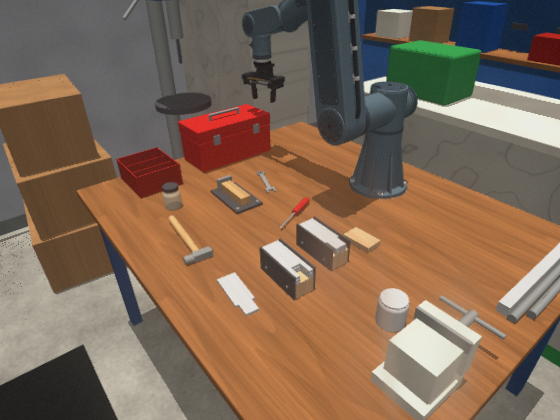

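View pics/top0.png

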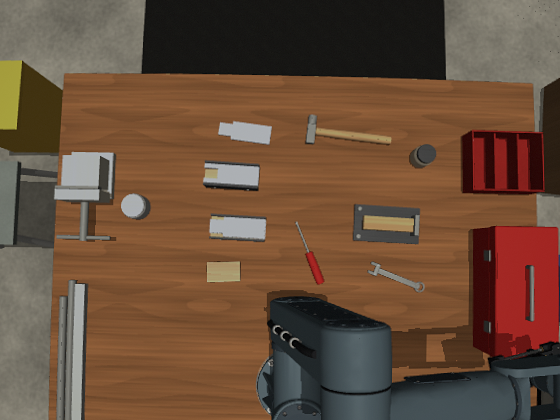

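Scene: racks at about (288,268) and (323,243), sample at (238,292). Top: racks at (231,176) and (238,228), drilling block at (388,224) with its stop on the right. I'll zoom in to tell the racks apart.

```bash
cat > h.py <<'E'
import numpy as np,cv2
from plant import arm,get_image,get_calibration
from scipy.spatial.transform import Rotation as R
def K(c): return np.array([[c['fx'],0,c['cx']],[0,c['fy'],c['cy']],[0,0,1]])
def rot(q): return R.from_quat([q[1],q[2],q[3],q[0]])
def camT(n,s=None):
    c=get_calibration(n)
    if n!='wrist': return c,np.linalg.inv(c['camera_from_world'])
    T=np.eye(4);T[:3,:3]=rot(s['ee_rot']).as_matrix();T[:3,3]=s['eef_pos']
    return c,T@c['hand_eye']
def onplane(n,uv,z,s=None):
    c,T=camT(n,s)
    p=cv2.undistortPoints(np.array(uv,float).reshape(-1,1,2),K(c),np.array(c['D'])).reshape(-1,2)
    d=np.c_[p,np.ones(len(p))]@T[:3,:3].T;o=T[:3,3]
    return o+d*((z-o[2])/d[:,2])[:,None]
def proj(n,P,s=None):
    c,T=camT(n,s);M=np.linalg.inv(T);P=np.array(P,float).reshape(-1,3)@M[:3,:3].T+M[:3,3]
    return cv2.projectPoints(P,np.zeros(3),np.zeros(3),K(c),np.array(c['D']))[0].reshape(-1,2)
E
python3 - <<'E'
import cv2
a=cv2.imread('pics/top0.png');b=cv2.imread('pics/scene0.png')
cv2.imwrite('pics/topz.png',cv2.resize(a[110:290,190:290],None,fx=3.3,fy=3.3,interpolation=cv2.INTER_CUBIC))
cv2.imwrite('pics/topb.png',cv2.resize(a[190:260,340:440],None,fx=8,fy=8,interpolation=cv2.INTER_CUBIC))
cv2.imwrite('pics/scz.png',cv2.resize(b[200:330,200:390],None,fx=4.2,fy=4.2,interpolation=cv2.INTER_CUBIC))
E
```

```text
(no output)
```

View pics/topz.png

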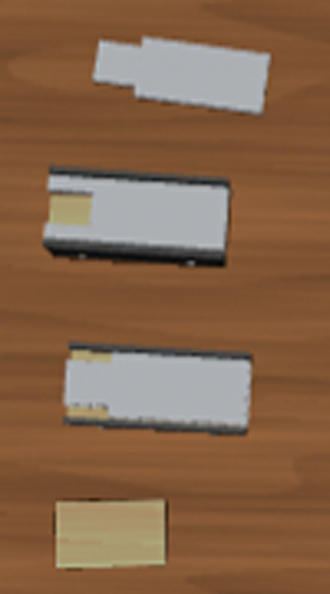

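View pics/topb.png

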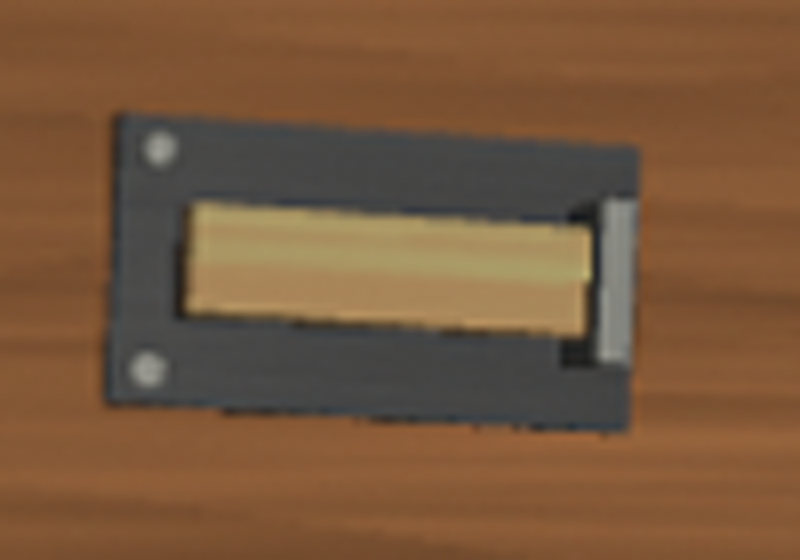

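View pics/scz.png

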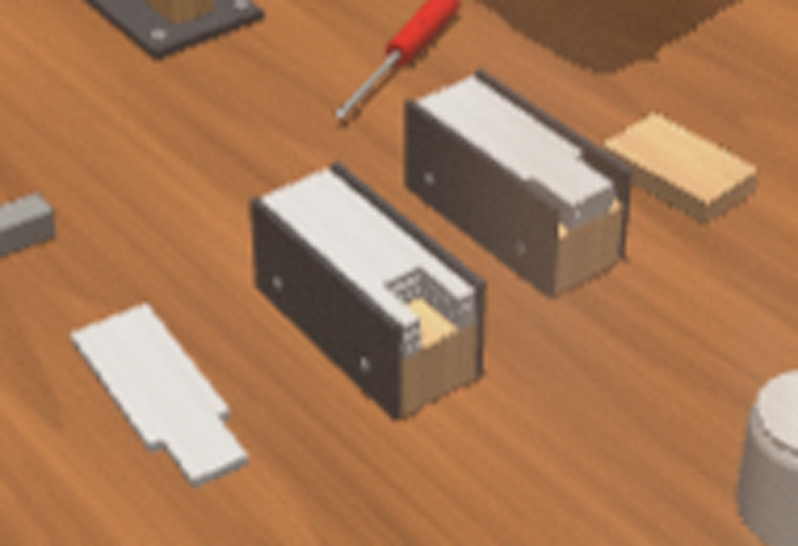

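The near rack (top view, 238,228) holds the tongue plates, so it is rack_a. Its tongue points left in that view, towards +y. Next I'll take coarse poses from the top view.

```bash
python3 - <<'E'
from h import *
f=3.3
def z(u,v):return (190+(u+.5)/f-.5,110+(v+.5)/f-.5)
# rack_a plate corners on top z=.074: plain end corners, tongue end
P=onplane('top',[z(251,358),z(247,430),z(65,362),z(65,405)],.074);print(P.round(4))
P2=onplane('top',[z(228,188),z(225,252)],.074);print('B plain',P2.round(4))
g=8
def y(u,v):return (340+(u+.5)/g-.5,190+(v+.5)/g-.5)
P=onplane('top',[y(190,203),y(592,226),y(586,335),y(183,314)],.040);print('bar',P.round(4),P.mean(0))
P=onplane('top',[y(598,200),y(597,362)],.055);print('stop top edge',P.round(4))
P=onplane('top',[y(118,114),y(638,147),y(628,432),y(108,403)],.010);print('foot',P.round(4),P.mean(0))
s=arm.read_state();print(rot(s['ee_rot']).as_matrix().round(3))
print('screwdriver',onplane('top',[(297,222),(321,283)],.01).round(3), 'jar',onplane('top',[(423,155)],.085).round(3))
E
```

```text
[[0.4964 0.0935 0.074 ]
 [0.4332 0.0957 0.074 ]
 [0.4898 0.2572 0.074 ]
 [0.452  0.2561 0.074 ]]
B plain [[0.6469 0.117  0.074 ]
 [0.5898 0.1184 0.074 ]]
bar [[ 0.513  -0.1958  0.04  ]
 [ 0.5071 -0.3469  0.04  ]
 [ 0.4664 -0.3447  0.04  ]
 [ 0.4717 -0.1935  0.04  ]] [ 0.48954092 -0.27023326  0.04      ]
stop top edge [[ 0.5159 -0.3454  0.055 ]
 [ 0.456  -0.345   0.055 ]]
foot [[ 0.5482 -0.173   0.01  ]
 [ 0.5393 -0.3724  0.01  ]
 [ 0.4308 -0.3685  0.01  ]
 [ 0.4387 -0.17    0.01  ]] [ 0.48925415 -0.27095673  0.01      ]
[[-0.972 -0.     0.236]
 [-0.236  0.002 -0.972]
 [-0.    -1.    -0.002]]
screwdriver [[ 0.49   0.     0.01 ]
 [ 0.308 -0.075  0.01 ]] jar [[ 0.69  -0.364  0.085]]
```

step_arm --commands '[{"x":-34,"z":-17,"ry":-7},{"x":-68,"z":-34,"ry":-14},{"x":-102,"z":-51,"ry":-21},{"x":-136,"z":-68,"ry":-28},{"x":-170,"z":-85,"ry":-35}]'

```text
invalid input
```

```bash
cat >> h.py <<'E'
def goal(p,yaw,tilt=True):
    "shift (mm, tool axes) and turn (deg rotvec, tool axes) from the measured pose to TCP p, tool down, jaw axis at yaw (deg)"
    s=arm.read_state();Rc=rot(s['ee_rot']);a=np.radians(yaw)
    z=np.array([np.cos(a),np.sin(a),0]);y=np.array([0,0,-1.]);x=np.cross(y,z)
    Rg=R.from_matrix(np.c_[x,y,z])
    print('t',round(s['t'],2),'at',s['eef_pos'].round(4),'shift',(Rc.inv().apply(np.array(p)-s['eef_pos'])*1e3).round(1),'turn',np.degrees((Rc.inv()*Rg).as_rotvec()).round(2),'F',s['ft_force'].round(2),'gap',round(float(s['finger_gap']),4))
E
python3 -c "
from h import *
goal([.487,-.26,.264],-2)"
```

```text
t 0.1 at [ 0.1355 -0.5584  0.2629] shift [-411.9   -0.6 -207.2] turn [ 6.000e-02 -7.438e+01 -7.000e-02] F [ 0.19  0.07 -0.39] gap 0.0878
```

step_arm --commands '[{"x":-34,"y":0,"z":-17,"rx":0,"ry":-7,"rz":0,"gripper":88},{"x":-68,"y":0,"z":-34,"rx":0,"ry":-14,"rz":0,"gripper":88},{"x":-102,"y":0,"z":-51,"rx":0,"ry":-21,"rz":0,"gripper":88},{"x":-136,"y":0,"z":-68,"rx":0,"ry":-28,"rz":0,"gripper":88},{"x":-170,"y":0,"z":-85,"rx":0,"ry":-35,"rz":0,"gripper":88}]'

```text
t: 0.52
eef_pos: [0.2815, -0.4346, 0.2633]
ee_rot: [0.293, -0.293, 0.644, -0.643]
ft_force: [0.4, -1.3, -0.3]
finger_gap: 0.0881
```

```bash
python3 -c "
from h import *
goal([.487,-.26,.264],-2)"
```

```text
t 0.52 at [ 0.2815 -0.4346  0.2633] shift [-266.6   -0.6   40.2] turn [ 3.000e-02 -3.906e+01 -4.000e-02] F [ 0.43 -1.32 -0.29] gap 0.0881
```

step_arm --commands '[{"x":-40,"y":0,"z":6,"rx":0,"ry":-7,"rz":0,"gripper":88},{"x":-80,"y":0,"z":12,"rx":0,"ry":-14,"rz":0,"gripper":88},{"x":-120,"y":0,"z":18,"rx":0,"ry":-21,"rz":0,"gripper":88},{"x":-160,"y":0,"z":24,"rx":0,"ry":-28,"rz":0,"gripper":88},{"x":-200,"y":0,"z":30,"rx":0,"ry":-35,"rz":0,"gripper":88}]'

```text
t: 0.93
eef_pos: [0.4365, -0.3042, 0.2635]
ee_rot: [0.473, -0.473, 0.526, -0.525]
ft_force: [1.4, -1.0, -0.3]
finger_gap: 0.0881
```

```bash
python3 -c "
from h import *
goal([.487,-.26,.264],-2)"
```

```text
t 0.93 at [ 0.4365 -0.3042  0.2635] shift [-49.2  -0.5  45.6] turn [ 0.01 -4.03 -0.01] F [ 1.44 -1.02 -0.35] gap 0.0881
```

step_arm --commands '[{"x":-25,"y":0,"z":23,"rx":0,"ry":-2,"rz":0,"gripper":88},{"x":-49,"y":0,"z":45,"rx":0,"ry":-4,"rz":0,"gripper":88},{"x":-49,"y":0,"z":45,"rx":0,"ry":-4,"rz":0,"gripper":88},{"x":-49,"y":0,"z":45,"rx":0,"ry":-4,"rz":0,"gripper":88},{"x":-49,"y":0,"z":45,"rx":0,"ry":-4,"rz":0,"gripper":88}]'

```text
t: 1.35
eef_pos: [0.4851, -0.2623, 0.2633]
ee_rot: [0.489, -0.49, 0.511, -0.51]
ft_force: [0.1, -0.6, -0.5]
finger_gap: 0.0881
```

```bash
cat >> h.py <<'E'
def wshot(name):
    import pickle
    s=arm.read_state();im,d=get_image('wrist')
    cv2.imwrite(f'pics/{name}.png',im[:,:,::-1]);pickle.dump((s,im,d),open(f'pics/{name}.pkl','wb'))
    return s,im,d
E
python3 -c "
from h import *
wshot('w_block');goal([.468,.175,.264],-2)"
```

```text
t 1.4 at [ 0.4848 -0.2627  0.2634] shift [-436.6   -0.6  -35.4] turn [ 0.05 -0.43 -0.01] F [-0.07 -0.2  -0.6 ] gap 0.0878
```

View pics/w_block.png

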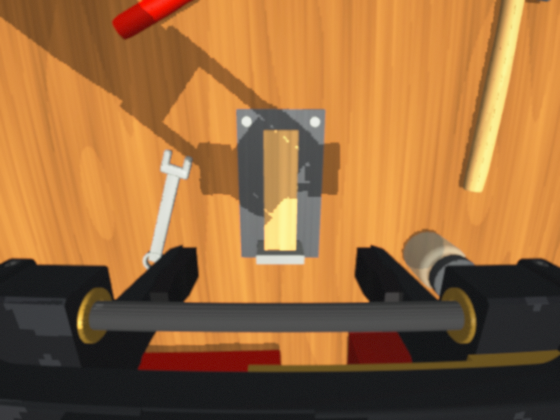

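The wrist view shows the bar from (264,130) to (298,250), the foot (237..325, 109..258) and the stop top at about (280,259). I'll zoom in for the corners.

```bash
python3 -c "
import cv2
a=cv2.imread('pics/w_block.png')
cv2.imwrite('pics/w_blockz.png',cv2.resize(a[100:270,228:336],None,fx=3.5,fy=3.5,interpolation=cv2.INTER_CUBIC))"
```

```text
(no output)
```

View pics/w_blockz.png

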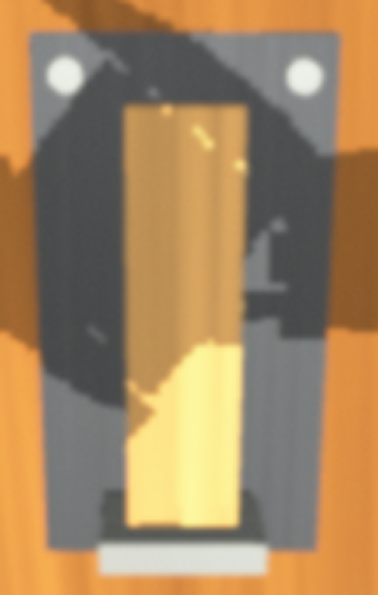

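step_arm --commands '[{"x":-40,"y":0,"z":-3,"rx":0,"ry":0,"rz":0,"gripper":88},{"x":-80,"y":0,"z":-6,"rx":0,"ry":0,"rz":0,"gripper":88},{"x":-120,"y":0,"z":-9,"rx":0,"ry":0,"rz":0,"gripper":88},{"x":-160,"y":0,"z":-12,"rx":0,"ry":0,"rz":0,"gripper":88},{"x":-200,"y":0,"z":-16,"rx":0,"ry":0,"rz":0,"gripper":88}]'

```text
t: 1.82
eef_pos: [0.4769, -0.0616, 0.2637]
ee_rot: [-0.489, 0.489, -0.511, 0.511]
ft_force: [0.5, 0.3, 0.0]
finger_gap: 0.0882
```

step_arm --commands '[{"x":-40,"y":0,"z":-3,"rx":0,"ry":0,"rz":0,"gripper":88},{"x":-80,"y":0,"z":-6,"rx":0,"ry":0,"rz":0,"gripper":88},{"x":-120,"y":0,"z":-9,"rx":0,"ry":0,"rz":0,"gripper":88},{"x":-160,"y":0,"z":-12,"rx":0,"ry":0,"rz":0,"gripper":88},{"x":-200,"y":0,"z":-16,"rx":0,"ry":0,"rz":0,"gripper":88}]'

```text
t: 2.23
eef_pos: [0.4699, 0.1391, 0.264]
ee_rot: [-0.489, 0.489, -0.511, 0.511]
ft_force: [1.5, 0.2, -1.0]
finger_gap: 0.088
```

step_arm --commands '[{"x":-37,"y":0,"z":-3,"rx":0,"ry":0,"rz":0,"gripper":0},{"x":-37,"y":0,"z":-3,"rx":0,"ry":0,"rz":0,"gripper":0},{"x":-37,"y":0,"z":-3,"rx":0,"ry":0,"rz":0,"gripper":0},{"x":-37,"y":0,"z":-3,"rx":0,"ry":0,"rz":0,"gripper":0},{"x":-37,"y":0,"z":-3,"rx":0,"ry":0,"rz":0,"gripper":0}]'

```text
t: 2.65
eef_pos: [0.469, 0.174, 0.2636]
ee_rot: [-0.489, 0.489, -0.511, 0.511]
ft_force: [-0.3, -0.7, -0.8]
finger_gap: 0.0566
```

```bash
python3 -c "
from h import *
s,im,d=wshot('w_rack');print(s['eef_pos'],s['finger_gap'])
cv2.imwrite('pics/w_rackz.png',cv2.resize(im[60:290,200:400,::-1],None,fx=2.6,fy=2.6,interpolation=cv2.INTER_CUBIC))"
```

```text
[0.4690046  0.17398954 0.26363149] 0.056630230277343686
```

View pics/w_rack.png

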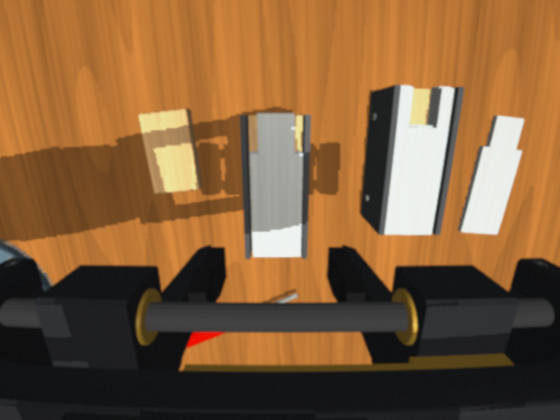

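View pics/w_rackz.png

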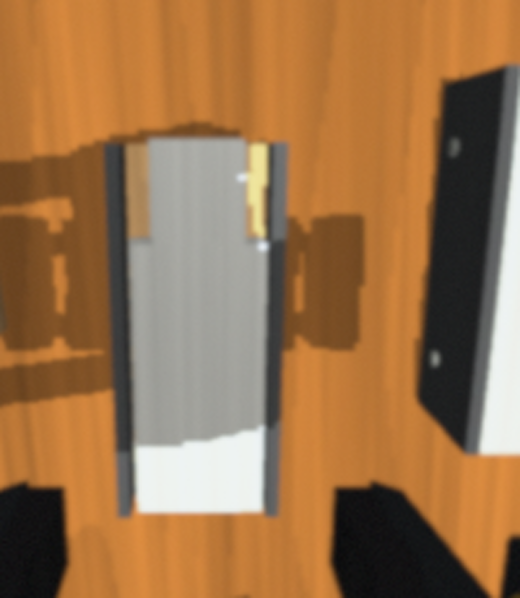

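The wrist view shows the top plate from its tongue end (zoom 148–243, 139) to its plain end (136–264, 513), lying between the cheeks. Now the poses.

```bash
python3 - <<'E'
from h import *
import pickle
s=pickle.load(open('pics/w_rack.pkl','rb'))[0]
f=2.6
Z=lambda L,f,u0,v0:[(u0+(u+.5)/f-.5,v0+(v+.5)/f-.5) for u,v in L]
def yaw(a,b): d=b-a;return np.degrees(np.arctan2(-d[0],d[1]))
P=onplane('wrist',Z([(136,513),(264,513),(148,139),(243,139),(131,240),(269,240)],f,200,60),.074,s);print('plate',P.round(4).tolist())
a=(P[0]+P[1])/2;b=(P[2]+P[3])/2;print('ends',a,b,np.linalg.norm(a-b),yaw(a,b),'shoulder',(P[4]+P[5])/2)
P=onplane('wrist',Z([(119,516),(277,516),(106,144),(287,144)],f,200,60),.078,s)
a=(P[0]+P[1])/2;b=(P[2]+P[3])/2;print('cheeks',P.round(4).tolist(),a,b,np.linalg.norm(a-b),yaw(a,b))
s=pickle.load(open('pics/w_block.pkl','rb'))[0]
P=onplane('wrist',Z([(126,526),(238,526),(123,105),(247,105)],3.5,228,100),.04,s)
a=(P[0]+P[1])/2;b=(P[2]+P[3])/2;print('bar',P.round(4).tolist(),a,b,np.linalg.norm(a-b),yaw(a,b))
P=onplane('wrist',Z([(48,550),(315,550),(28,33),(340,33)],3.5,228,100),.01,s)
a=(P[0]+P[1])/2;b=(P[2]+P[3])/2;print('foot',P.round(4).tolist(),a,b,(a+b)/2,np.linalg.norm(a-b),yaw(a,b))
P=onplane('wrist',Z([(98,543),(267,543)],3.5,228,100),.055,s);print('stop',P.round(4),P.mean(0))
E
```

```text
plate [[0.4378, 0.0974, 0.074], [0.4957, 0.0948, 0.074], [0.4534, 0.258, 0.074], [0.4906, 0.2564, 0.074], [0.444, 0.2191, 0.074], [0.5001, 0.2166, 0.074]]
ends [0.46672515 0.09608991 0.074     ] [0.47199065 0.2572171  0.074     ] 0.16121320680615642 -1.871712327109389 shoulder [0.47204187 0.21787392 0.074     ]
cheeks [[0.4305, 0.0982, 0.078], [0.5012, 0.095, 0.078], [0.4372, 0.2568, 0.078], [0.5074, 0.2537, 0.078]] [0.46584382 0.09659595 0.078     ] [0.47230692 0.25526923 0.078     ] 0.15880485495154367 -2.3324886752169727
bar [[0.4659, -0.3456, 0.04], [0.5072, -0.3473, 0.04], [0.4729, -0.1954, 0.04], [0.5136, -0.1971, 0.04]] [ 0.48655789 -0.34649622  0.04      ] [ 0.49323614 -0.19625858  0.04      ] 0.15038599374368394 -2.545194502163223
foot [[0.4317, -0.3687, 0.01], [0.5399, -0.3732, 0.01], [0.4395, -0.17, 0.01], [0.5489, -0.1745, 0.01]] [ 0.48575776 -0.3709526   0.01      ] [ 0.49420021 -0.17226649  0.01      ] [ 0.48997898 -0.27160955  0.01      ] 0.19886539816168977 -2.433112514214402
stop [[ 0.4566 -0.345   0.055 ]
 [ 0.5166 -0.3475  0.055 ]] [ 0.48658913 -0.34621973  0.055     ]
```

step_arm --commands '[{"x":-36,"y":0,"z":0,"rx":0,"ry":0,"rz":0,"gripper":0},{"x":-72,"y":0,"z":0,"rx":0,"ry":0,"rz":0,"gripper":0},{"x":-107,"y":0,"z":0,"rx":0,"ry":0,"rz":0,"gripper":0},{"x":-107,"y":30,"z":0,"rx":0,"ry":0,"rz":0,"gripper":0},{"x":-107,"y":60,"z":0,"rx":0,"ry":0,"rz":0,"gripper":0}]'

```text
t: 3.12
eef_pos: [0.4751, 0.2835, 0.205]
ee_rot: [-0.491, 0.488, -0.509, 0.511]
ft_force: [0.0, -0.5, -0.8]
finger_gap: 0.0194
```

```bash
python3 -c "
from h import *
goal([.4734,.281,.0955],-2.3)"
```

```text
t 3.12 at [0.4751 0.2835 0.205 ] shift [  2.8 109.5  -2.2] turn [-0.29 -0.06 -0.11] F [ 0.   -0.45 -0.77] gap 0.0194
```

step_arm --commands '[{"x":0,"y":30,"z":-1,"rx":0,"ry":0,"rz":0,"gripper":0},{"x":1,"y":60,"z":-2,"rx":0,"ry":0,"rz":0,"gripper":0},{"x":2,"y":88,"z":-2,"rx":0,"ry":0,"rz":0,"gripper":0},{"x":2,"y":105,"z":-2,"rx":0,"ry":0,"rz":0,"gripper":0},{"x":2,"y":105,"z":-2,"rx":0,"ry":0,"rz":0,"gripper":0}]'

```text
t: 3.53
eef_pos: [0.4688, 0.2782, 0.0945]
ee_rot: [0.486, -0.491, 0.512, -0.51]
ft_force: [-1.2, 0.1, -0.2]
finger_gap: 0.0005
```

```bash
python3 -c "
from h import *
goal([.4734,.281,.0955],-2.3);s,im,d=wshot('w_pre')"
```

```text
t 3.53 at [0.4688 0.2782 0.0945] shift [-3.  -1.   4.5] turn [ 0.42 -0.24  0.17] F [-1.19  0.1  -0.21] gap 0.0005
```

View pics/w_pre.png

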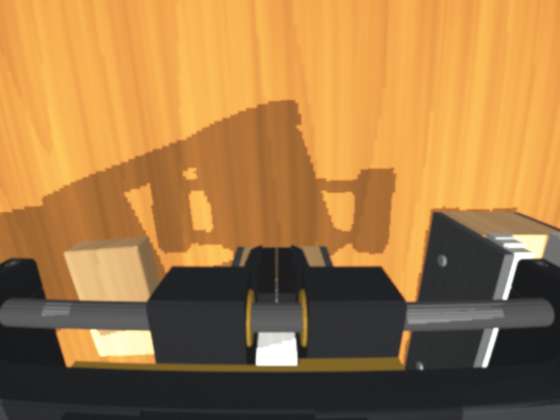

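The closed fingers at (277,262) are centred on the rack end, with the cheeks at 238 and 325. The pose still reads a few mm off, so I'll let it settle.

step_arm --commands '[{"x":0,"y":0,"z":0,"rx":0,"ry":0,"rz":0,"gripper":0},{"x":0,"y":0,"z":0,"rx":0,"ry":0,"rz":0,"gripper":0},{"x":0,"y":0,"z":0,"rx":0,"ry":0,"rz":0,"gripper":0},{"x":0,"y":0,"z":0,"rx":0,"ry":0,"rz":0,"gripper":0}]'

```text
t: 3.92
eef_pos: [0.472, 0.281, 0.1002]
ee_rot: [-0.49, 0.489, -0.51, 0.511]
ft_force: [0.1, -0.5, -0.9]
finger_gap: 0.0004
```

```bash
python3 -c "
from h import *
goal([.4734,.281,.0955],-2.3)"
```

```text
t 3.92 at [0.472  0.281  0.1002] shift [-0.   4.7  1.4] turn [-0.15 -0.08 -0.05] F [ 0.06 -0.53 -0.89] gap 0.0004
```

step_arm --commands '[{"x":0,"y":1,"z":0,"rx":0,"ry":0,"rz":0,"gripper":0},{"x":0,"y":2.5,"z":1,"rx":0,"ry":0,"rz":0,"gripper":0},{"x":0,"y":4,"z":1,"rx":0,"ry":0,"rz":0,"gripper":0},{"x":0,"y":4.5,"z":1,"rx":0,"ry":0,"rz":0,"gripper":0},{"x":0,"y":4.5,"z":1,"rx":0,"ry":0,"rz":0,"gripper":0}]'

```text
t: 4.33
eef_pos: [0.4718, 0.2808, 0.0939]
ee_rot: [0.489, -0.49, 0.51, -0.51]
ft_force: [0.8, -1.2, -0.3]
finger_gap: 0.0003
```

step_arm --commands '[{"x":1,"y":0,"z":0,"rx":0,"ry":0,"rz":0,"gripper":0},{"x":3,"y":0,"z":0,"rx":0,"ry":0,"rz":0,"gripper":0},{"x":5,"y":0,"z":0,"rx":0,"ry":0,"rz":0,"gripper":0},{"x":7,"y":0,"z":0,"rx":0,"ry":0,"rz":0,"gripper":0},{"x":9,"y":0,"z":0,"rx":0,"ry":0,"rz":0,"gripper":0}]'

```text
t: 4.75
eef_pos: [0.4716, 0.2715, 0.0942]
ee_rot: [0.489, -0.49, 0.51, -0.51]
ft_force: [0.9, -0.4, -0.0]
finger_gap: 0.0006
```

```bash
python3 -c "
from h import *
goal([.4710,.2055,.0955],-2.3)"
```

```text
t 4.75 at [0.4716 0.2715 0.0942] shift [66.  -1.3  2.1] turn [ 0.   -0.08  0.  ] F [ 0.95 -0.38 -0.04] gap 0.0006
```

step_arm --commands '[{"x":2,"y":-0.5,"z":0,"rx":0,"ry":0,"rz":0,"gripper":0},{"x":4,"y":-0.5,"z":0,"rx":0,"ry":0,"rz":0,"gripper":0},{"x":6,"y":-0.5,"z":0,"rx":0,"ry":0,"rz":0,"gripper":0},{"x":8,"y":-0.5,"z":0,"rx":0,"ry":0,"rz":0,"gripper":0},{"x":10,"y":-0.5,"z":0,"rx":0,"ry":0,"rz":0,"gripper":0}]'

```text
t: 5.17
eef_pos: [0.4713, 0.2618, 0.0948]
ee_rot: [0.49, -0.489, 0.51, -0.51]
ft_force: [-0.8, 1.0, 0.3]
finger_gap: 0.0003
```

step_arm --commands '[{"x":2,"y":0,"z":0,"rx":0,"ry":0,"rz":0,"gripper":0},{"x":4,"y":0,"z":0,"rx":0,"ry":0,"rz":0,"gripper":0},{"x":6,"y":0,"z":0,"rx":0,"ry":0,"rz":0,"gripper":0},{"x":8,"y":0,"z":0,"rx":0,"ry":0,"rz":0,"gripper":0},{"x":10,"y":0,"z":0,"rx":0,"ry":0,"rz":0,"gripper":0}]'

```text
t: 5.58
eef_pos: [0.4709, 0.2517, 0.0948]
ee_rot: [-0.49, 0.489, -0.51, 0.51]
ft_force: [0.4, 1.0, 0.9]
finger_gap: 0.0003
```

```bash
python3 -c "
from h import *
goal([.4710,.2055,.0955],-2.3)
im,d=get_image('scene');cv2.imwrite('pics/sc1.png',cv2.resize(im[190:330,220:400,::-1],None,fx=4.2,fy=4.2,interpolation=cv2.INTER_CUBIC))"
```

```text
t 5.58 at [0.4709 0.2517 0.0948] shift [46.2 -0.7  2. ] turn [-0.01 -0.08 -0.01] F [0.35 0.96 0.88] gap 0.0003
```

View pics/sc1.png

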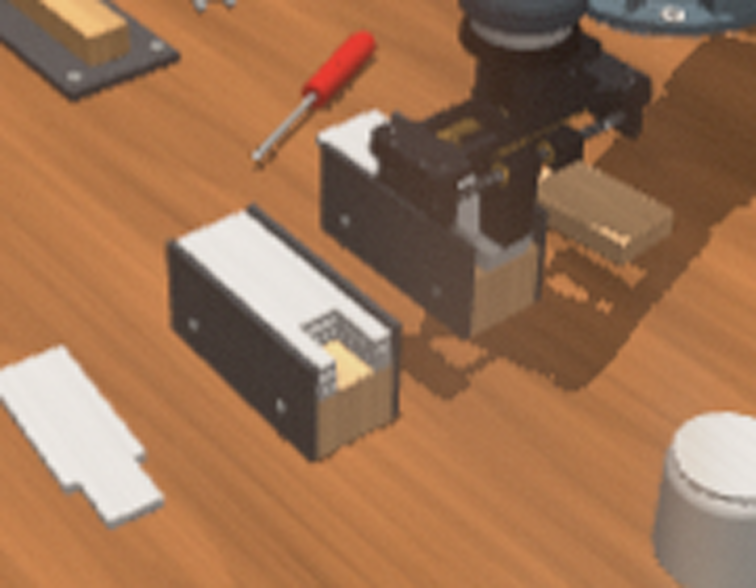

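The top plate is sliding: the fingers at (505,235) are now inside the rack end, and the plate beneath still reaches the end. I'll carry on pushing.

step_arm --commands '[{"x":2,"y":0,"z":0,"rx":0,"ry":0,"rz":0,"gripper":0},{"x":4,"y":0,"z":0,"rx":0,"ry":0,"rz":0,"gripper":0},{"x":6,"y":0,"z":0,"rx":0,"ry":0,"rz":0,"gripper":0},{"x":8,"y":0,"z":0,"rx":0,"ry":0,"rz":0,"gripper":0},{"x":10,"y":0,"z":0,"rx":0,"ry":0,"rz":0,"gripper":0}]'

```text
t: 6.05
eef_pos: [0.4704, 0.2417, 0.0948]
ee_rot: [-0.49, 0.489, -0.51, 0.51]
ft_force: [0.1, 0.9, 0.0]
finger_gap: 0.0003
```

step_arm --commands '[{"x":2,"y":0,"z":0,"rx":0,"ry":0,"rz":0,"gripper":0},{"x":4,"y":0,"z":0,"rx":0,"ry":0,"rz":0,"gripper":0},{"x":6,"y":0,"z":0,"rx":0,"ry":0,"rz":0,"gripper":0},{"x":8,"y":0,"z":0,"rx":0,"ry":0,"rz":0,"gripper":0},{"x":10,"y":0,"z":0,"rx":0,"ry":0,"rz":0,"gripper":0}]'

```text
t: 6.47
eef_pos: [0.47, 0.2316, 0.0947]
ee_rot: [-0.49, 0.49, -0.51, 0.51]
ft_force: [0.4, 1.8, 1.2]
finger_gap: 0.0008
```

step_arm --commands '[{"x":2,"y":0,"z":0,"rx":0,"ry":0,"rz":0,"gripper":0},{"x":4,"y":0,"z":0,"rx":0,"ry":0,"rz":0,"gripper":0},{"x":6,"y":0,"z":0,"rx":0,"ry":0,"rz":0,"gripper":0},{"x":8,"y":0,"z":0,"rx":0,"ry":0,"rz":0,"gripper":0},{"x":10,"y":0,"z":0,"rx":0,"ry":0,"rz":0,"gripper":0}]'

```text
t: 6.88
eef_pos: [0.4696, 0.2217, 0.0947]
ee_rot: [-0.49, 0.49, -0.51, 0.51]
ft_force: [-0.2, 1.2, 0.6]
finger_gap: 0.0005
```

```bash
python3 -c "
from h import *
goal([.4710,.2055,.0955],-2.3)
im,d=get_image('top');cv2.imwrite('pics/top1.png',cv2.resize(im[150:260,190:320,::-1],None,fx=5,fy=5,interpolation=cv2.INTER_CUBIC))"
```

```text
t 6.88 at [0.4696 0.2217 0.0947] shift [16.1 -0.8  2.1] turn [-0.   -0.07 -0.  ] F [-0.24  1.24  0.64] gap 0.0005
```

View pics/top1.png

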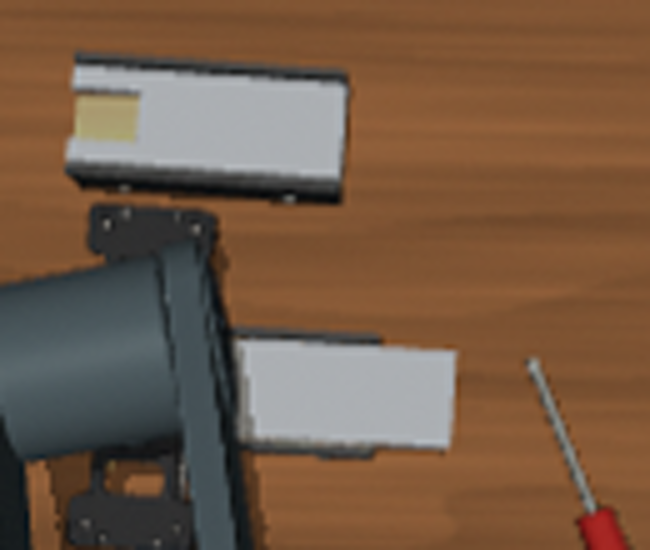

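```bash
python3 -c "
from h import *
Z=lambda L:[(190+(u+.5)/5-.5,150+(v+.5)/5-.5) for u,v in L]
print(onplane('top',Z([(456,350),(450,451)]),.074).round(4));print(onplane('top',Z([(382,340),(375,457)]),.078).round(4))"
```

```text
[[0.493  0.0496 0.074 ]
 [0.4344 0.052  0.074 ]]
[[0.4978 0.0926 0.078 ]
 [0.4301 0.0953 0.078 ]]
```

The top view shows about 44 mm sticking out, with the plain end at zoom (453,400). I'll push another 16 mm.

step_arm --commands '[{"x":2,"y":0,"z":0,"rx":0,"ry":0,"rz":0,"gripper":0},{"x":4,"y":0,"z":0,"rx":0,"ry":0,"rz":0,"gripper":0},{"x":6,"y":0,"z":0,"rx":0,"ry":0,"rz":0,"gripper":0},{"x":8,"y":0,"z":0,"rx":0,"ry":0,"rz":0,"gripper":0},{"x":10,"y":0,"z":0,"rx":0,"ry":0,"rz":0,"gripper":0}]'

```text
t: 7.35
eef_pos: [0.4691, 0.2117, 0.0947]
ee_rot: [0.489, -0.49, 0.51, -0.51]
ft_force: [0.5, 1.3, 0.2]
finger_gap: 0.0003
```

step_arm --commands '[{"x":2,"y":0,"z":0,"rx":0,"ry":0,"rz":0,"gripper":0},{"x":4,"y":0,"z":0,"rx":0,"ry":0,"rz":0,"gripper":0},{"x":5.5,"y":0,"z":0,"rx":0,"ry":0,"rz":0,"gripper":0},{"x":6,"y":0,"z":0,"rx":0,"ry":0,"rz":0,"gripper":0},{"x":6,"y":0,"z":0,"rx":0,"ry":0,"rz":0,"gripper":0}]'

```text
t: 7.77
eef_pos: [0.4689, 0.2056, 0.0947]
ee_rot: [-0.489, 0.49, -0.51, 0.51]
ft_force: [-0.1, -0.4, -0.8]
finger_gap: 0.0003
```

step_arm --commands '[{"x":-2,"y":0,"z":0,"rx":0,"ry":0,"rz":0,"gripper":0},{"x":-6,"y":-2,"z":0,"rx":0,"ry":0,"rz":0,"gripper":0},{"x":-8,"y":-14,"z":0,"rx":0,"ry":0,"rz":0,"gripper":0},{"x":-8,"y":-40,"z":0,"rx":0,"ry":0,"rz":0,"gripper":0},{"x":-8,"y":-70,"z":0,"rx":0,"ry":0,"rz":0,"gripper":0}]'

```text
t: 8.18
eef_pos: [0.4677, 0.2139, 0.1639]
ee_rot: [0.488, -0.491, 0.511, -0.509]
ft_force: [0.9, -0.3, 0.2]
finger_gap: 0.0003
```

step_arm --commands '[{"x":0,"y":-30,"z":0,"rx":0,"ry":0,"rz":0,"gripper":84},{"x":0,"y":-50,"z":0,"rx":0,"ry":0,"rz":0,"gripper":84},{"x":0,"y":-60,"z":0,"rx":0,"ry":0,"rz":0,"gripper":84},{"x":0,"y":-60,"z":0,"rx":0,"ry":0,"rz":0,"gripper":84},{"x":0,"y":-60,"z":0,"rx":0,"ry":0,"rz":0,"gripper":84}]'

```text
t: 8.6
eef_pos: [0.469, 0.214, 0.2243]
ee_rot: [-0.49, 0.49, -0.51, 0.51]
ft_force: [-0.0, -1.3, -0.8]
finger_gap: 0.0316
```

```bash
python3 -c "
from h import *
s,im,d=wshot('w_out')
goal([.4660,.081,.15],-2.3)
cv2.imwrite('pics/w_outz.png',cv2.resize(im[130:360,180:400,::-1],None,fx=2.6,fy=2.6,interpolation=cv2.INTER_CUBIC))"
```

```text
t 8.65 at [0.4685 0.2138 0.2233] shift [132.8  73.4   3.2] turn [ 0.12 -0.07  0.03] F [-0.33 -0.8   0.49] gap 0.0358
```

View pics/w_outz.png

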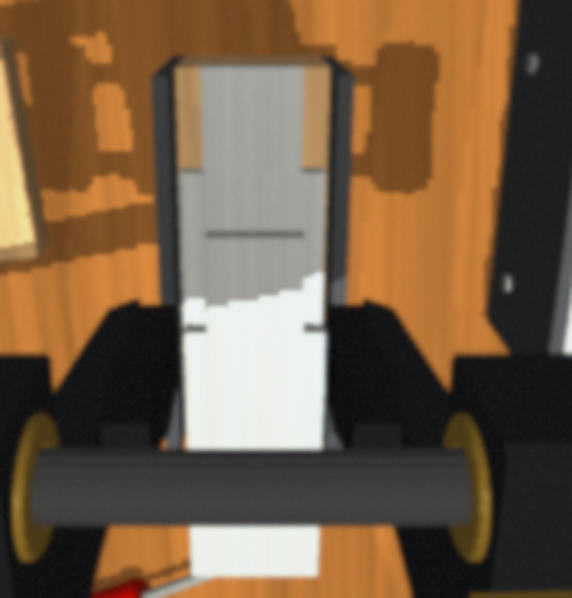

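The plate lies level and straight. Its tongue end is at zoom y=231 and its plain end at y=576, and the plate beneath is still flush with the rack end. Now to locate the grasp.

```bash
python3 - <<'E'
from h import *
import pickle
s=pickle.load(open('pics/w_out.pkl','rb'))[0]
Z=lambda L:[(180+(u+.5)/2.6-.5,130+(v+.5)/2.6-.5) for u,v in L]
P=onplane('wrist',Z([(191,576),(320,576),(205,231),(304,231),(181,327),(327,327)]),.074,s)
m=(P[0::2]+P[1::2])/2;print(P.round(4).tolist(),m.round(4).tolist());d=m[1]-m[0];print(np.degrees(np.arctan2(-d[0],d[1])),np.linalg.norm(d))
Q=onplane('wrist',Z([(155,75),(352,75)]),.078,s);print(Q)
E
```

```text
[[0.4356, 0.0356, 0.074], [0.4932, 0.0332, 0.074], [0.4516, 0.1978, 0.074], [0.4891, 0.1963, 0.074], [0.4398, 0.1583, 0.074], [0.4974, 0.1559, 0.074]] [[0.4644, 0.0344, 0.074], [0.4704, 0.197, 0.074], [0.4686, 0.1571, 0.074]]
-2.116745906444728 0.16271528013579506
[[0.43772348 0.25764051 0.078     ]
 [0.50700697 0.25478506 0.078     ]]
```

step_arm --commands '[{"x":30,"y":0,"z":1,"rx":0,"ry":0,"rz":0,"gripper":84},{"x":65,"y":0,"z":2,"rx":0,"ry":0,"rz":0,"gripper":84},{"x":100,"y":0,"z":3,"rx":0,"ry":0,"rz":0,"gripper":84},{"x":125,"y":0,"z":3,"rx":0,"ry":0,"rz":0,"gripper":84},{"x":134,"y":0,"z":3,"rx":0,"ry":0,"rz":0,"gripper":84}]'

```text
t: 9.07
eef_pos: [0.4655, 0.0773, 0.2226]
ee_rot: [0.488, -0.49, 0.512, -0.51]
ft_force: [0.8, 0.2, 0.6]
finger_gap: 0.0689
```

step_arm --commands '[{"x":0,"y":15,"z":0,"rx":0,"ry":0,"rz":0,"gripper":84},{"x":0,"y":35,"z":0,"rx":0,"ry":0,"rz":0,"gripper":84},{"x":0,"y":55,"z":0,"rx":0,"ry":0,"rz":0,"gripper":84},{"x":0,"y":65,"z":0,"rx":0,"ry":0,"rz":0,"gripper":84},{"x":0,"y":70,"z":0,"rx":0,"ry":0,"rz":0,"gripper":84}]'

```text
t: 9.48
eef_pos: [0.4649, 0.0803, 0.152]
ee_rot: [0.488, -0.491, 0.512, -0.509]
ft_force: [-0.3, -0.2, 0.5]
finger_gap: 0.0837
```

step_arm --commands '[{"x":0,"y":0,"z":0,"rx":0,"ry":0,"rz":0,"gripper":84},{"x":0,"y":0,"z":0,"rx":0,"ry":0,"rz":0,"gripper":84},{"x":0,"y":0,"z":0,"rx":0,"ry":0,"rz":0,"gripper":84},{"x":0,"y":0,"z":0,"rx":0,"ry":0,"rz":0,"gripper":84}]'

```text
t: 9.82
eef_pos: [0.4674, 0.08, 0.1557]
ee_rot: [-0.49, 0.489, -0.51, 0.511]
ft_force: [-0.4, 0.3, -0.3]
finger_gap: 0.084
```

```bash
python3 -c "
from h import *
goal([.4660,.079,.076],-2.3);s,im,d=wshot('w_ab')"
```

```text
t 9.82 at [0.4674 0.08   0.1557] shift [ 1.  79.7 -1.5] turn [-0.11 -0.06  0.  ] F [-0.44  0.32 -0.27] gap 0.084
```

View pics/w_ab.png

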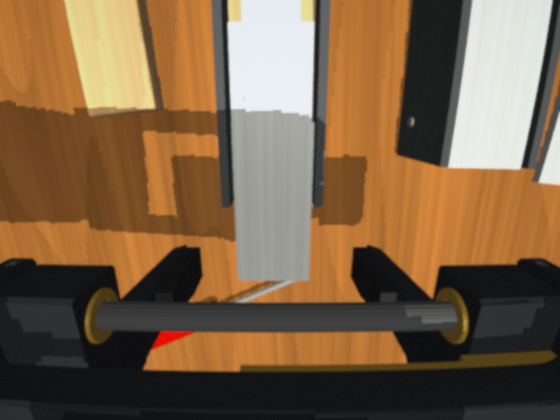

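The plate's plain end (237–310, 280) lies centred between the open fingers (201, 352). Descending to grip.

step_arm --commands '[{"x":0,"y":15,"z":0,"rx":0,"ry":0,"rz":0,"gripper":84},{"x":1,"y":35,"z":-1,"rx":0,"ry":0,"rz":0,"gripper":84},{"x":1,"y":50,"z":-1,"rx":0,"ry":0,"rz":0,"gripper":84},{"x":1,"y":60,"z":-1,"rx":0,"ry":0,"rz":0,"gripper":84},{"x":1,"y":68,"z":-1,"rx":0,"ry":0,"rz":0,"gripper":84}]'

```text
t: 10.28
eef_pos: [0.4656, 0.0789, 0.0862]
ee_rot: [0.49, -0.49, 0.51, -0.51]
ft_force: [0.0, 1.0, 0.3]
finger_gap: 0.0843
```

step_arm --commands '[{"x":0,"y":5,"z":0,"rx":0,"ry":0,"rz":0,"gripper":84},{"x":0,"y":9,"z":0,"rx":0,"ry":0,"rz":0,"gripper":84},{"x":0,"y":11,"z":0,"rx":0,"ry":0,"rz":0,"gripper":84},{"x":0,"y":11,"z":0,"rx":0,"ry":0,"rz":0,"gripper":84},{"x":0,"y":11,"z":0,"rx":0,"ry":0,"rz":0,"gripper":84}]'

```text
t: 10.7
eef_pos: [0.466, 0.0789, 0.0761]
ee_rot: [-0.49, 0.489, -0.51, 0.51]
ft_force: [0.9, -0.3, 0.4]
finger_gap: 0.0839
```

```bash
python3 -c "
from h import *
goal([.4660,.079,.076],-2.3)"
```

```text
t 10.7 at [0.466  0.0789 0.0761] shift [-0.1  0.1 -0. ] turn [-0.04 -0.07  0.  ] F [ 0.92 -0.31  0.35] gap 0.0839
```

step_arm --commands '[{"x":0,"y":0,"z":0,"rx":0,"ry":0,"rz":0,"gripper":58},{"x":0,"y":0,"z":0,"rx":0,"ry":0,"rz":0,"gripper":58},{"x":0,"y":0,"z":0,"rx":0,"ry":0,"rz":0,"gripper":58},{"x":0,"y":0,"z":0,"rx":0,"ry":0,"rz":0,"gripper":58},{"x":0,"y":0,"z":0,"rx":0,"ry":0,"rz":0,"gripper":58}]' --grip_force 10

```text
t: 11.12
eef_pos: [0.4657, 0.0789, 0.0758]
ee_rot: [-0.49, 0.489, -0.51, 0.51]
ft_force: [0.4, -0.9, -0.1]
finger_gap: 0.0582
```

step_arm --commands '[{"x":0,"y":0,"z":0,"rx":0,"ry":0,"rz":0,"gripper":56},{"x":0,"y":0,"z":0,"rx":0,"ry":0,"rz":0,"gripper":54},{"x":0,"y":0,"z":0,"rx":0,"ry":0,"rz":0,"gripper":50},{"x":0,"y":0,"z":0,"rx":0,"ry":0,"rz":0,"gripper":50},{"x":0,"y":0,"z":0,"rx":0,"ry":0,"rz":0,"gripper":50}]' --grip_force 40

```text
t: 11.53
eef_pos: [0.4655, 0.0789, 0.0757]
ee_rot: [0.489, -0.49, 0.51, -0.51]
ft_force: [-1.4, -0.8, 0.9]
finger_gap: 0.0549
```

```bash
python3 -c "
from h import *
goal([.4660,.079,.076],-2.3)"
```

```text
t 11.53 at [0.4655 0.0789 0.0757] shift [-0.1 -0.3  0.5] turn [ 0.02 -0.07  0.  ] F [-1.44 -0.8   0.93] gap 0.0549
```

step_arm --commands '[{"x":0,"y":-1,"z":0,"rx":0,"ry":0,"rz":0,"gripper":50},{"x":0,"y":-4,"z":0,"rx":0,"ry":0,"rz":0,"gripper":50},{"x":0,"y":-8,"z":0,"rx":0,"ry":0,"rz":0,"gripper":50},{"x":0,"y":-14,"z":0,"rx":0,"ry":0,"rz":0,"gripper":50},{"x":0,"y":-20,"z":0,"rx":0,"ry":0,"rz":0,"gripper":50}]'

```text
t: 11.95
eef_pos: [0.4656, 0.0789, 0.0962]
ee_rot: [0.49, -0.49, 0.51, -0.51]
ft_force: [0.1, -0.1, -1.4]
finger_gap: 0.0549
```

```bash
python3 -c "
from h import *
goal([.4660,.079,.15],-2.3)
s,im,d=wshot('w_lift')
im,d=get_image('scene');cv2.imwrite('pics/sc2.png',cv2.resize(im[170:330,220:400,::-1],None,fx=3.7,fy=3.7,interpolation=cv2.INTER_CUBIC))"
```

```text
t 11.95 at [0.4656 0.0789 0.0962] shift [ -0.1 -53.8   0.4] turn [ 0.   -0.08 -0.  ] F [ 0.09 -0.08 -1.43] gap 0.0549
```

View pics/sc2.png

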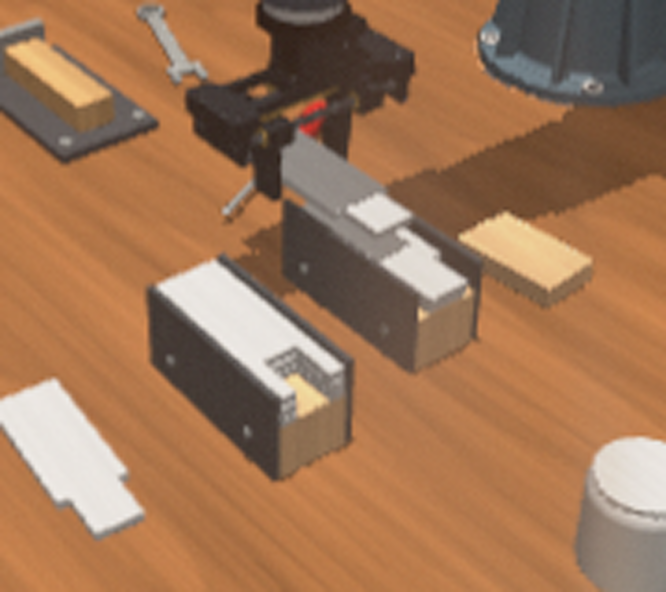

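View pics/w_lift.png

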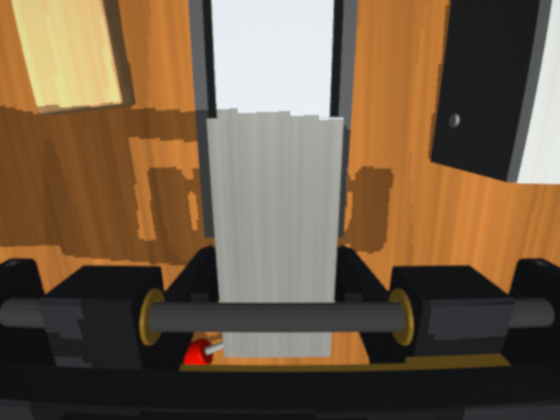

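The plate is held and lifted, and the rack plates stay in place. I'll check its tilt from the depth image.

```bash
cat >> h.py <<'E'
def cloud(name,us,vs):
    import pickle
    s,im,d=pickle.load(open(f'pics/{name}.pkl','rb'));c,T=camT('wrist',s);o=[]
    for v in vs:
        for u in us:
            z=d[v,u]
            if z<=0: continue
            p=cv2.undistortPoints(np.array([[[u,v]]],float),K(c),np.array(c['D'])).ravel()
            o.append([u,v]+list((T@np.array([p[0]*z,p[1]*z,z,1]))[:3]))
    return np.array(o)
E
python3 -c "
from h import *
print(cloud('w_lift',[235,276,315],[2,20,40,60,80,100,110,130,160,200,240,280,340,350]).round(4))"
```

```text
[[2.350e+02 2.000e+00 4.526e-01 2.076e-01 6.560e-02]
 [2.760e+02 2.000e+00 4.715e-01 2.067e-01 6.570e-02]
 [3.150e+02 2.000e+00 4.893e-01 2.059e-01 6.600e-02]
 [2.350e+02 2.000e+01 4.553e-01 1.913e-01 9.340e-02]
 [2.760e+02 2.000e+01 4.708e-01 1.910e-01 9.230e-02]
 [3.150e+02 2.000e+01 4.856e-01 1.901e-01 9.340e-02]
 [2.350e+02 4.000e+01 4.547e-01 1.844e-01 9.330e-02]
 [2.760e+02 4.000e+01 4.705e-01 1.836e-01 9.340e-02]
 [3.150e+02 4.000e+01 4.855e-01 1.831e-01 9.330e-02]
 [2.350e+02 6.000e+01 4.542e-01 1.773e-01 9.280e-02]
 [2.760e+02 6.000e+01 4.702e-01 1.765e-01 9.330e-02]
 [3.150e+02 6.000e+01 4.854e-01 1.759e-01 9.350e-02]
 [2.350e+02 8.000e+01 4.537e-01 1.699e-01 9.330e-02]
 [2.760e+02 8.000e+01 4.699e-01 1.690e-01 9.420e-02]
 [3.150e+02 8.000e+01 4.853e-01 1.685e-01 9.350e-02]
 [2.350e+02 1.000e+02 4.532e-01 1.623e-01 9.400e-02]
 [2.760e+02 1.000e+02 4.696e-01 1.616e-01 9.380e-02]
 [3.150e+02 1.000e+02 4.853e-01 1.610e-01 9.330e-02]
 [2.350e+02 1.100e+02 4.528e-01 1.585e-01 9.320e-02]
 [2.760e+02 1.100e+02 4.694e-01 1.578e-01 9.290e-02]
 [3.150e+02 1.100e+02 4.853e-01 1.571e-0
[... 426 characters left out ...]
9.280e-02]
 [3.150e+02 2.000e+02 4.851e-01 1.193e-01 9.330e-02]
 [2.350e+02 2.400e+02 4.481e-01 1.014e-01 9.250e-02]
 [2.760e+02 2.400e+02 4.671e-01 1.012e-01 9.380e-02]
 [3.150e+02 2.400e+02 4.849e-01 1.006e-01 9.420e-02]
 [2.350e+02 2.800e+02 4.464e-01 8.090e-02 9.310e-02]
 [2.760e+02 2.800e+02 4.662e-01 8.050e-02 9.390e-02]
 [3.150e+02 2.800e+02 4.848e-01 8.030e-02 9.490e-02]
 [2.350e+02 3.400e+02 4.436e-01 4.650e-02 9.450e-02]
 [2.760e+02 3.400e+02 4.648e-01 4.590e-02 9.470e-02]
 [3.150e+02 3.400e+02 4.849e-01 4.480e-02 9.450e-02]
 [2.350e+02 3.500e+02 4.430e-01 4.000e-02 9.450e-02]
 [2.760e+02 3.500e+02 4.645e-01 4.000e-02 9.530e-02]
 [3.150e+02 3.500e+02 4.848e-01 3.940e-02 9.560e-02]]
```

```bash
python3 - <<'E'
from h import *
import pickle
s,im,d=pickle.load(open('pics/w_lift.pkl','rb'))
cv2.imwrite('pics/w_liftz.png',cv2.resize(im[90:370,190:360,::-1],None,fx=2.1,fy=2.1,interpolation=cv2.INTER_CUBIC))
# brightness profile: rows
g=im.astype(int); sat=g.max(2)-g.min(2)
for v in (140,180,220,345,350):
    m=(sat[v]<25)&(g[v].min(1)>90 if g[v].ndim>1 else True); u=np.where(m[190:360])[0]+190
    print(v,u.min(),u.max(),onplane('wrist',[(u.min()-.5,v),(u.max()+.5,v)],.094,s).round(4).tolist())
for u in (235,255,276,295,315): print(u,[(v,sat[v,u]) for v in range(351,362)])
E
```

```text
140 207 342 [[0.4401, 0.1471, 0.094], [0.4965, 0.1448, 0.094]]
180 210 340 [[0.4396, 0.1303, 0.094], [0.496, 0.128, 0.094]]
220 213 338 [[0.439, 0.1121, 0.094], [0.4955, 0.1098, 0.094]]
345 214 329 [[0.4319, 0.0432, 0.094], [0.4926, 0.0407, 0.094]]
350 206 329 [[0.4273, 0.04, 0.094], [0.4927, 0.0374, 0.094]]
235 [(351, np.int64(6)), (352, np.int64(6)), (353, np.int64(6)), (354, np.int64(6)), (355, np.int64(10)), (356, np.int64(34)), (357, np.int64(80)), (358, np.int64(121)), (359, np.int64(140)), (360, np.int64(142)), (361, np.int64(142))]
255 [(351, np.int64(6)), (352, np.int64(6)), (353, np.int64(6)), (354, np.int64(7)), (355, np.int64(9)), (356, np.int64(28)), (357, np.int64(71)), (358, np.int64(115)), (359, np.int64(135)), (360, np.int64(139)), (361, np.int64(137))]
276 [(351, np.int64(6)), (352, np.int64(6)), (353, np.int64(6)), (354, np.int64(7)), (355, np.int64(10)), (356, np.int64(30)), (357, np.int64(74)), (358, np.int64(114)), (359, np.int64(129)), (360, np.int64(129)), (361, np.int64(130))]
295 [(351, np.int64(5)), (352, np.int64(6)), (353, np.int64(5)), (354, np.int64(6)), (355, np.int64(9)), (356, np.int64(28)), (357, np.int64(69)), (358, np.int64(108)), (359, np.int64(121)), (360, np.int64(122)), (361, np.int64(122))]
315 [(351, np.int64(5)), (352, np.int64(5)), (353, np.int64(6)), (354, np.int64(7)), (355, np.int64(14)), (356, np.int64(41)), (357, np.int64(89)), (358, np.int64(122)), (359, np.int64(130)), (360, np.int64(129)), (361, np.int64(130))]
```

View pics/w_liftz.png

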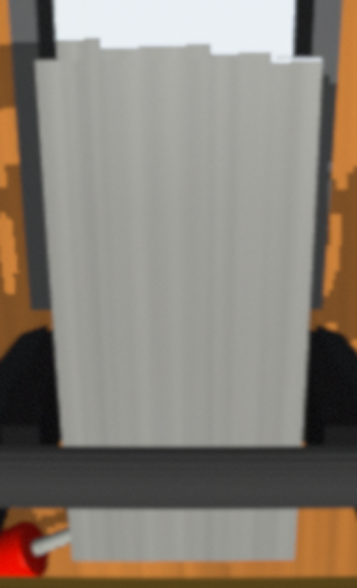

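Camera reading: the plate is centred in the jaws within about 0.3 mm, level within about 0.5°, and its plain end is 42–45 mm ahead of the TCP. Now carrying it to the block.

```bash
python3 -c "
from h import *
goal([.4893,-.285,.13],-2.45)"
```

```text
t 12.05 at [0.4667 0.0788 0.0971] shift [362.6 -32.7  37.7] turn [-0.15  0.08  0.01] F [ 0.2  -0.38 -2.05] gap 0.0551
```

step_arm --commands '[{"x":0,"y":-10,"z":0,"rx":0,"ry":0,"rz":0,"gripper":50},{"x":5,"y":-20,"z":0,"rx":0,"ry":0,"rz":0,"gripper":50},{"x":15,"y":-28,"z":1,"rx":0,"ry":0,"rz":0,"gripper":50},{"x":32,"y":-32,"z":3,"rx":0,"ry":0,"rz":0,"gripper":50},{"x":54,"y":-34,"z":5,"rx":0,"ry":0,"rz":0,"gripper":50}]'

```text
t: 12.47
eef_pos: [0.4692, 0.0241, 0.1315]
ee_rot: [-0.491, 0.489, -0.509, 0.511]
ft_force: [-0.2, -1.0, -2.3]
finger_gap: 0.0549
```

step_arm --commands '[{"x":24,"y":0,"z":2,"rx":0,"ry":0,"rz":0,"gripper":50},{"x":48,"y":0,"z":4,"rx":0,"ry":0,"rz":0,"gripper":50},{"x":72,"y":0,"z":6,"rx":0,"ry":0,"rz":0,"gripper":50},{"x":96,"y":0,"z":8,"rx":0,"ry":0,"rz":0,"gripper":50},{"x":120,"y":0,"z":10,"rx":0,"ry":0,"rz":0,"gripper":50}]'

```text
t: 12.88
eef_pos: [0.4734, -0.0977, 0.1307]
ee_rot: [-0.49, 0.489, -0.51, 0.511]
ft_force: [-0.2, 0.2, -1.7]
finger_gap: 0.0545
```

```bash
python3 -c "
from h import *
goal([.4893,-.285,.13],-2.45)"
```

```text
t 12.88 at [ 0.4734 -0.0977  0.1307] shift [186.4   0.9  23.7] turn [-0.06  0.06  0.04] F [-0.18  0.21 -1.66] gap 0.0545
```

step_arm --commands '[{"x":26,"y":0,"z":3,"rx":0,"ry":0,"rz":0,"gripper":50},{"x":54,"y":0,"z":6,"rx":0,"ry":0,"rz":0,"gripper":50},{"x":82,"y":0,"z":9,"rx":0,"ry":0,"rz":0,"gripper":50},{"x":108,"y":0,"z":12,"rx":0,"ry":0,"rz":0,"gripper":50},{"x":132,"y":0,"z":16,"rx":0,"ry":0,"rz":0,"gripper":50}]'

```text
t: 13.3
eef_pos: [0.4836, -0.2309, 0.1307]
ee_rot: [-0.489, 0.489, -0.51, 0.511]
ft_force: [0.9, 0.4, -2.0]
finger_gap: 0.0545
```

step_arm --commands '[{"x":20,"y":0,"z":3,"rx":0,"ry":0,"rz":0,"gripper":50},{"x":36,"y":0,"z":6,"rx":0,"ry":0,"rz":0,"gripper":50},{"x":46,"y":0,"z":7,"rx":0,"ry":0,"rz":0,"gripper":50},{"x":50,"y":0,"z":7,"rx":0,"ry":0,"rz":0,"gripper":50},{"x":50,"y":0,"z":7,"rx":0,"ry":0,"rz":0,"gripper":50}]'

```text
t: 13.72
eef_pos: [0.4887, -0.279, 0.1298]
ee_rot: [0.489, -0.489, 0.51, -0.51]
ft_force: [-0.3, -0.4, -2.6]
finger_gap: 0.0549
```

step_arm --commands '[{"x":0,"y":0,"z":0,"rx":0,"ry":0,"rz":0,"gripper":50},{"x":0,"y":0,"z":0,"rx":0,"ry":0,"rz":0,"gripper":50},{"x":0,"y":0,"z":0,"rx":0,"ry":0,"rz":0,"gripper":50},{"x":0,"y":0,"z":0,"rx":0,"ry":0,"rz":0,"gripper":50}]'

```text
t: 14.05
eef_pos: [0.489, -0.2775, 0.1297]
ee_rot: [0.49, -0.49, 0.51, -0.51]
ft_force: [-0.3, 1.2, -2.2]
finger_gap: 0.055
```

```bash
python3 -c "
from h import *
goal([.4889,-.294,.0502],-2.45)
wshot('w_abk')"
```

```text
t 14.05 at [ 0.489  -0.2775  0.1297] shift [16.5 79.5  0.6] turn [ 0.01  0.14 -0.01] F [-0.28  1.2  -2.15] gap 0.055
```

View pics/w_abk.png

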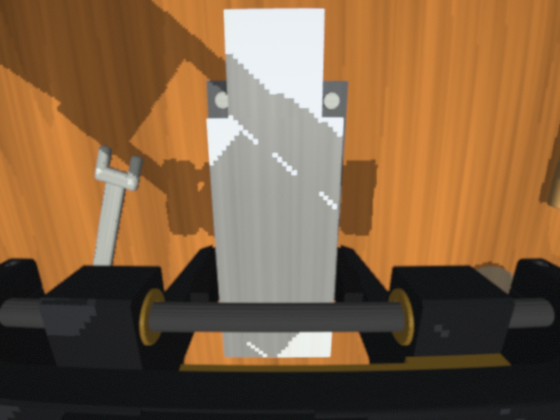

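The full plate is visible: tongue end (224–324, 10), shoulders (207–343, 118), plain end at v=357. I'll work out its alignment relative to the TCP.

```bash
python3 - <<'E'
from h import *
import pickle
s=pickle.load(open('pics/w_abk.pkl','rb'))[0]
P=onplane('wrist',[(224,9.5),(324,9.5),(207,118),(343.5,117.5),(222.5,357.3),(331.5,357.3)],.1275,s)
m=(P[0::2]+P[1::2])/2;print(P.round(4).tolist());print(m.round(4).tolist())
d=m[0]-m[2];print(np.degrees(np.arctan2(-d[0],d[1])),np.linalg.norm(d), 'D',np.linalg.norm(m[2][:2]-s['eef_pos'][:2]))
c=m[2]+d/np.linalg.norm(d)*.08; print('lateral off at TCP', s['eef_pos'][0]-(m[2][0]+d[0]/d[1]*(s['eef_pos'][1]-m[2][1])))
x=cloud('w_abk',[250,300],[20,60,140,220,345]);print(x.round(4))
E
```

```text
[[0.4746, -0.1615, 0.1275], [0.5121, -0.163, 0.1275], [0.4645, -0.2006, 0.1275], [0.52, -0.2026, 0.1275], [0.4592, -0.3216, 0.1275], [0.5172, -0.3239, 0.1275]]
[[0.4934, -0.1622, 0.1275], [0.4922, -0.2016, 0.1275], [0.4882, -0.3228, 0.1275]]
-1.858525110988603 0.1606083266274753 D 0.04524234737994117
lateral off at TCP -0.0006987639192849171
[[ 2.500e+02  2.000e+01  4.841e-01 -1.651e-01  1.262e-01]
 [ 3.000e+02  2.000e+01  5.030e-01 -1.664e-01  1.278e-01]
 [ 2.500e+02  6.000e+01  4.833e-01 -1.795e-01  1.270e-01]
 [ 3.000e+02  6.000e+01  5.028e-01 -1.802e-01  1.267e-01]
 [ 2.500e+02  1.400e+02  4.814e-01 -2.102e-01  1.266e-01]
 [ 3.000e+02  1.400e+02  5.022e-01 -2.110e-01  1.267e-01]
 [ 2.500e+02  2.200e+02  4.791e-01 -2.451e-01  1.272e-01]
 [ 3.000e+02  2.200e+02  5.016e-01 -2.461e-01  1.269e-01]
 [ 2.500e+02  3.450e+02  4.745e-01 -3.133e-01  1.282e-01]
 [ 3.000e+02  3.450e+02  5.005e-01 -3.144e-01  1.280e-01]]
```

step_arm --commands '[{"x":4,"y":10,"z":0,"rx":0,"ry":0.3,"rz":0.4,"gripper":50},{"x":10,"y":25,"z":0,"rx":0,"ry":0.3,"rz":0.4,"gripper":50},{"x":14,"y":40,"z":0,"rx":0,"ry":0.3,"rz":0.4,"gripper":50},{"x":16,"y":52,"z":0,"rx":0,"ry":0.3,"rz":0.4,"gripper":50},{"x":16,"y":60,"z":0,"rx":0,"ry":0.3,"rz":0.4,"gripper":50}]'

```text
t: 14.52
eef_pos: [0.4874, -0.2942, 0.0677]
ee_rot: [0.49, -0.486, 0.514, -0.509]
ft_force: [-0.3, 0.8, -1.9]
finger_gap: 0.0551
```

step_arm --commands '[{"x":0,"y":5,"z":0,"rx":0,"ry":0,"rz":0,"gripper":50},{"x":0,"y":9,"z":0,"rx":0,"ry":0,"rz":0,"gripper":50},{"x":0,"y":12,"z":0,"rx":0,"ry":0,"rz":0,"gripper":50},{"x":0,"y":14,"z":0,"rx":0,"ry":0,"rz":0,"gripper":50},{"x":0,"y":15,"z":0,"rx":0,"ry":0,"rz":0,"gripper":50}]'

```text
t: 14.93
eef_pos: [0.4884, -0.2943, 0.0549]
ee_rot: [0.49, -0.486, 0.513, -0.51]
ft_force: [-0.2, -0.2, -1.3]
finger_gap: 0.0549
```

step_arm --commands '[{"x":0,"y":0,"z":0,"rx":0,"ry":0,"rz":0,"gripper":50},{"x":0,"y":0,"z":0,"rx":0,"ry":0,"rz":0,"gripper":50},{"x":0,"y":0,"z":0,"rx":0,"ry":0,"rz":0,"gripper":50}]'

```text
t: 15.18
eef_pos: [0.4885, -0.2944, 0.0552]
ee_rot: [0.49, -0.486, 0.513, -0.51]
ft_force: [-0.1, 0.7, -1.3]
finger_gap: 0.0547
```

```bash
python3 -c "
from h import *
goal([.4885,-.3014,.0502],-2.6)
wshot('w_low');print(cloud('w_low',[250,300],[20,60,140,220,345]).round(4))
im,d=get_image('scene');cv2.imwrite('pics/sc3.png',cv2.resize(im[150:240,190:310,::-1],None,fx=6,fy=6,interpolation=cv2.INTER_CUBIC))"
```

```text
t 15.18 at [ 0.4885 -0.2944  0.0552] shift [7.  4.9 0.4] turn [-0.04 -0.07 -0.37] F [-0.09  0.74 -1.33] gap 0.0547
[[ 2.500e+02  2.000e+01  4.844e-01 -1.824e-01  5.350e-02]
 [ 3.000e+02  2.000e+01  5.033e-01 -1.831e-01  5.300e-02]
 [ 2.500e+02  6.000e+01  4.834e-01 -1.963e-01  5.250e-02]
 [ 3.000e+02  6.000e+01  5.030e-01 -1.970e-01  5.150e-02]
 [ 2.500e+02  1.400e+02  4.813e-01 -2.270e-01  5.290e-02]
 [ 3.000e+02  1.400e+02  5.021e-01 -2.280e-01  5.250e-02]
 [ 2.500e+02  2.200e+02  4.788e-01 -2.619e-01  5.290e-02]
 [ 3.000e+02  2.200e+02  5.011e-01 -2.622e-01  5.520e-02]
 [ 2.500e+02  3.450e+02  4.738e-01 -3.302e-01  5.320e-02]
 [ 3.000e+02  3.450e+02  4.998e-01 -3.314e-01  5.330e-02]]
```

View pics/w_low.png

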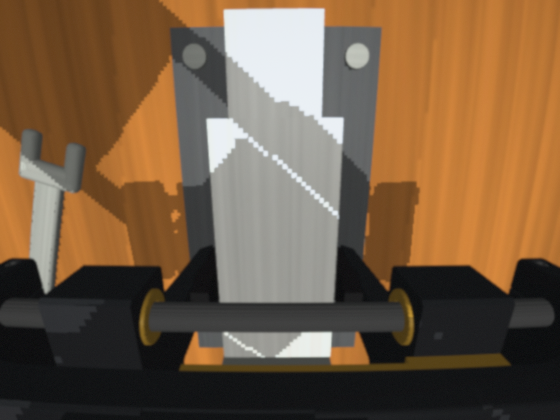

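View pics/sc3.png

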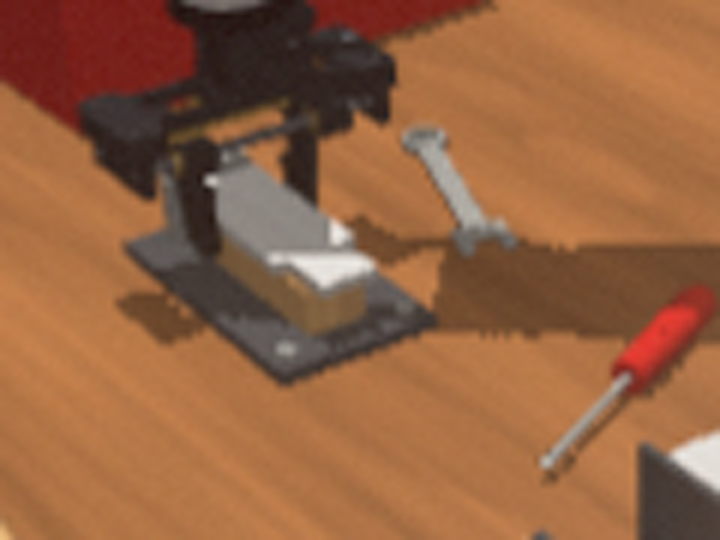

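The plate is level, 5 mm above the bar and aligned with the foot. I'll lower it to just above the bar and creep towards the stop.

step_arm --commands '[{"x":0,"y":1,"z":0,"rx":0,"ry":0,"rz":0,"gripper":50},{"x":1,"y":2,"z":0,"rx":0,"ry":0,"rz":0,"gripper":50},{"x":2,"y":3,"z":0,"rx":0,"ry":0,"rz":0,"gripper":50},{"x":3,"y":3.7,"z":0,"rx":0,"ry":0,"rz":0,"gripper":50},{"x":3.5,"y":4,"z":0,"rx":0,"ry":0,"rz":0,"gripper":50}]'

```text
t: 15.7
eef_pos: [0.488, -0.2979, 0.0505]
ee_rot: [0.49, -0.486, 0.513, -0.51]
ft_force: [-0.6, -0.4, -1.9]
finger_gap: 0.0547
```

step_arm --commands '[{"x":0.4,"y":0,"z":0,"rx":0,"ry":0,"rz":0,"gripper":50},{"x":0.8,"y":0,"z":0,"rx":0,"ry":0,"rz":0,"gripper":50},{"x":1.2,"y":0,"z":0,"rx":0,"ry":0,"rz":0,"gripper":50},{"x":1.6,"y":0,"z":0,"rx":0,"ry":0,"rz":0,"gripper":50},{"x":2,"y":0,"z":0,"rx":0,"ry":0,"rz":0,"gripper":50}]'

```text
t: 16.12
eef_pos: [0.488, -0.2998, 0.0507]
ee_rot: [0.49, -0.486, 0.513, -0.51]
ft_force: [0.3, 0.7, -1.2]
finger_gap: 0.0551
```

```bash
python3 -c "
from h import *
goal([.4885,-.3014,.0502],-2.6)"
```

```text
t 16.12 at [ 0.488  -0.2998  0.0507] shift [1.6 0.5 0.6] turn [-0.   -0.08 -0.4 ] F [ 0.33  0.67 -1.15] gap 0.0551
```

step_arm --commands '[{"x":0.3,"y":0,"z":0,"rx":0,"ry":0,"rz":0,"gripper":50},{"x":0.6,"y":0,"z":0,"rx":0,"ry":0,"rz":0,"gripper":50},{"x":0.9,"y":0,"z":0,"rx":0,"ry":0,"rz":0,"gripper":50},{"x":1.2,"y":0,"z":0,"rx":0,"ry":0,"rz":0,"gripper":50}]'

```text
t: 16.45
eef_pos: [0.4879, -0.301, 0.0507]
ee_rot: [0.49, -0.486, 0.513, -0.51]
ft_force: [-0.5, 0.1, -2.4]
finger_gap: 0.0546
```

step_arm --commands '[{"x":0.3,"y":0,"z":0,"rx":0,"ry":0,"rz":0,"gripper":50},{"x":0.6,"y":0,"z":0,"rx":0,"ry":0,"rz":0,"gripper":50},{"x":0.9,"y":0,"z":0,"rx":0,"ry":0,"rz":0,"gripper":50}]'

```text
t: 16.7
eef_pos: [0.4878, -0.3018, 0.0507]
ee_rot: [0.49, -0.486, 0.513, -0.51]
ft_force: [0.4, 0.3, -2.0]
finger_gap: 0.0547
```

step_arm --commands '[{"x":0.3,"y":0,"z":0,"rx":0,"ry":0,"rz":0,"gripper":50},{"x":0.6,"y":0,"z":0,"rx":0,"ry":0,"rz":0,"gripper":50},{"x":0.9,"y":0,"z":0,"rx":0,"ry":0,"rz":0,"gripper":50}]'

```text
t: 16.95
eef_pos: [0.4878, -0.3024, 0.0506]
ee_rot: [0.49, -0.486, 0.513, -0.51]
ft_force: [0.8, 2.4, -1.5]
finger_gap: 0.0548
```

step_arm --commands '[{"x":0.3,"y":0,"z":0,"rx":0,"ry":0,"rz":0,"gripper":50},{"x":0.6,"y":0,"z":0,"rx":0,"ry":0,"rz":0,"gripper":50},{"x":0.9,"y":0,"z":0,"rx":0,"ry":0,"rz":0,"gripper":50}]'

```text
t: 17.2
eef_pos: [0.4878, -0.3025, 0.0505]
ee_rot: [0.49, -0.486, 0.514, -0.509]
ft_force: [1.6, 6.6, 0.5]
finger_gap: 0.0552
```

The stop is felt: Fy reaches 6.6 N at TCP y=-0.3025. I'll ease the push off and lower onto the bar.

step_arm --commands '[{"x":-0.7,"y":0,"z":0,"rx":0,"ry":0,"rz":0,"gripper":50},{"x":-0.7,"y":0.3,"z":0,"rx":0,"ry":0,"rz":0,"gripper":50},{"x":-0.7,"y":0.6,"z":0,"rx":0,"ry":0,"rz":0,"gripper":50},{"x":-0.7,"y":0.6,"z":0,"rx":0,"ry":0,"rz":0,"gripper":50}]'

```text
t: 17.53
eef_pos: [0.4878, -0.3025, 0.0501]
ee_rot: [0.49, -0.486, 0.514, -0.51]
ft_force: [0.3, 5.3, 1.0]
finger_gap: 0.055
```

step_arm --commands '[{"x":0,"y":0.2,"z":0,"rx":0,"ry":0,"rz":0,"gripper":50},{"x":0,"y":0.4,"z":0,"rx":0,"ry":0,"rz":0,"gripper":50},{"x":0,"y":0.4,"z":0,"rx":0,"ry":0,"rz":0,"gripper":50}]'

```text
t: 17.78
eef_pos: [0.4878, -0.3025, 0.0498]
ee_rot: [0.49, -0.486, 0.514, -0.51]
ft_force: [-0.3, 5.6, 2.5]
finger_gap: 0.0549
```

step_arm --commands '[{"x":-0.2,"y":0.2,"z":0,"rx":0,"ry":0,"rz":0,"gripper":50},{"x":-0.3,"y":0.4,"z":0,"rx":0,"ry":0,"rz":0,"gripper":50},{"x":-0.3,"y":0.4,"z":0,"rx":0,"ry":0,"rz":0,"gripper":50}]'

```text
t: 18.03
eef_pos: [0.4877, -0.3025, 0.0498]
ee_rot: [0.49, -0.486, 0.513, -0.51]
ft_force: [-0.2, 5.9, 4.9]
finger_gap: 0.0551
```

```bash
python3 -c "
from h import *
goal([.4885,-.3024,.0502],-2.45)
wshot('w_set');print(cloud('w_set',[250,300],[20,60,140,220,345]).round(4)[:,3:])"
```

```text
t 18.03 at [ 0.4877 -0.3025  0.0498] shift [-0.1 -0.4  0.7] turn [ 0.02 -0.22 -0.42] F [-0.16  5.87  4.95] gap 0.0551
[[-0.1903  0.0478]
 [-0.1915  0.0486]
 [-0.2047  0.049 ]
 [-0.2053  0.0472]
 [-0.235   0.0475]
 [-0.236   0.0483]
 [-0.2699  0.0478]
 [-0.2706  0.0486]
 [-0.3378  0.0483]
 [-0.34    0.0472]]
```

View pics/w_set.png

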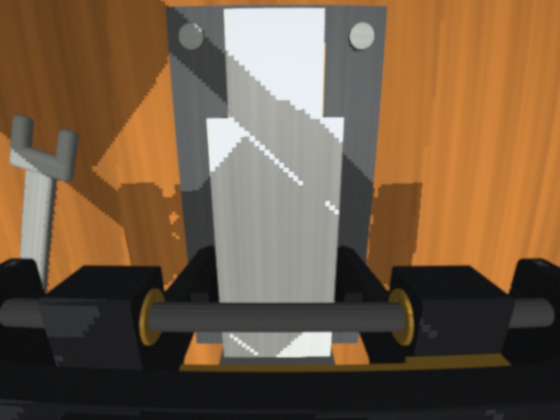

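The plate rests on the bar: plate top reads z≈0.048. A sliver of bar shows only to the right of the tongue, at (325,60), so the plate sits about 0.6 mm left of centre. I'll nudge it and look again.

step_arm --commands '[{"x":0,"y":-0.3,"z":0.3,"rx":0,"ry":0,"rz":0,"gripper":50},{"x":0,"y":-0.3,"z":0.6,"rx":0,"ry":0,"rz":0,"gripper":50},{"x":0,"y":-0.3,"z":0.7,"rx":0,"ry":0,"rz":0,"gripper":50},{"x":0,"y":-0.3,"z":0.7,"rx":0,"ry":0,"rz":0,"gripper":50}]'

```text
t: 18.42
eef_pos: [0.4878, -0.3025, 0.0497]
ee_rot: [0.49, -0.487, 0.514, -0.509]
ft_force: [-4.5, 5.0, 5.3]
finger_gap: 0.0548
```

```bash
python3 -c "
from h import *
goal([.4885,-.3024,.0502],-2.45)
s,im,d=wshot('w_set2');cv2.imwrite('pics/w_set2z.png',cv2.resize(im[0:150,150:400,::-1],None,fx=3.1,fy=3.1,interpolation=cv2.INTER_CUBIC))"
```

```text
t 18.42 at [ 0.4878 -0.3025  0.0497] shift [-0.1 -0.5  0.7] turn [ 0.1  -0.23 -0.44] F [-4.5   4.98  5.28] gap 0.0548
```

View pics/w_set2z.png

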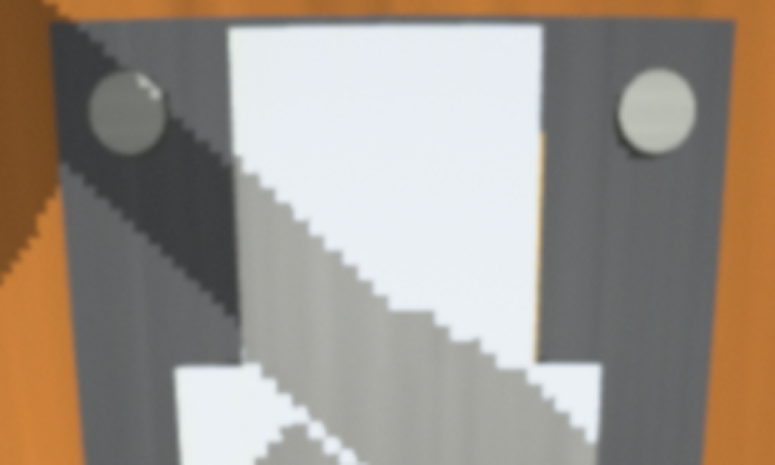

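Stiction held it: Fx is -4.5 N and the plate didn't move. I'll lift it slightly, back off, shift and set it down again.

step_arm --commands '[{"x":-0.5,"y":-0.5,"z":0,"rx":0,"ry":0,"rz":0,"gripper":50},{"x":-1.5,"y":-1,"z":0.2,"rx":0,"ry":0,"rz":0,"gripper":50},{"x":-2.2,"y":-1.5,"z":0.3,"rx":0,"ry":0.1,"rz":0,"gripper":50},{"x":-2.2,"y":-1.5,"z":0.3,"rx":0,"ry":0.1,"rz":0,"gripper":50},{"x":-2.2,"y":-1.5,"z":0.3,"rx":0,"ry":0.1,"rz":0,"gripper":50}]'

```text
t: 18.88
eef_pos: [0.4891, -0.3008, 0.0511]
ee_rot: [0.489, -0.486, 0.513, -0.51]
ft_force: [-0.5, 0.4, -1.9]
finger_gap: 0.0548
```

```bash
python3 -c "
from h import *
goal([.4885,-.3024,.0502],-2.45)
s,im,d=wshot('w_set3');cv2.imwrite('pics/w_set3z.png',cv2.resize(im[0:150,150:400,::-1],None,fx=3.1,fy=3.1,interpolation=cv2.INTER_CUBIC))"
```

```text
t 18.88 at [ 0.4891 -0.3008  0.0511] shift [ 1.6  0.9 -0.5] turn [-0.02 -0.32 -0.36] F [-0.53  0.37 -1.93] gap 0.0548
```

View pics/w_set3z.png

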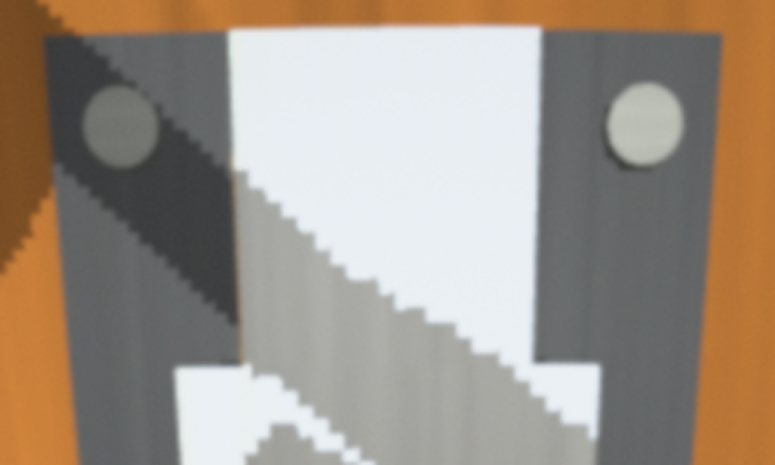

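The plate is now about 0.5 mm to the right, since the sliver shows on the left. I'll take back 0.5 mm and set it down.

step_arm --commands '[{"x":0.5,"y":0,"z":-0.5,"rx":0,"ry":0,"rz":0,"gripper":50},{"x":1,"y":0,"z":-0.5,"rx":0,"ry":0,"rz":0,"gripper":50},{"x":1.4,"y":0,"z":-0.5,"rx":0,"ry":0,"rz":0,"gripper":50},{"x":1.8,"y":0,"z":-0.5,"rx":0,"ry":0,"rz":0,"gripper":50},{"x":2,"y":0,"z":-0.5,"rx":0,"ry":0,"rz":0,"gripper":50}]'

```text
t: 19.35
eef_pos: [0.4883, -0.3025, 0.051]
ee_rot: [0.49, -0.486, 0.514, -0.51]
ft_force: [0.5, 1.1, -1.1]
finger_gap: 0.055
```

step_arm --commands '[{"x":0.1,"y":0.4,"z":0,"rx":0,"ry":0,"rz":0,"gripper":50},{"x":0.2,"y":0.8,"z":0,"rx":0,"ry":0,"rz":0,"gripper":50},{"x":0.2,"y":1.2,"z":0,"rx":0,"ry":0,"rz":0,"gripper":50},{"x":0.2,"y":1.5,"z":0,"rx":0,"ry":0,"rz":0,"gripper":50}]'

```text
t: 19.68
eef_pos: [0.4883, -0.3025, 0.0498]
ee_rot: [0.49, -0.486, 0.514, -0.51]
ft_force: [-1.7, 2.8, 4.4]
finger_gap: 0.0549
```

```bash
python3 -c "
from h import *
goal([.4885,-.3024,.0502],-2.45)
s,im,d=wshot('w_set4');cv2.imwrite('pics/w_set4z.png',cv2.resize(im[0:150,150:400,::-1],None,fx=3.1,fy=3.1,interpolation=cv2.INTER_CUBIC))"
```

```text
t 19.68 at [ 0.4883 -0.3025  0.0498] shift [-0.1 -0.4  0.2] turn [ 0.01 -0.32 -0.42] F [-1.72  2.84  4.4 ] gap 0.0549
```

View pics/w_set4z.png

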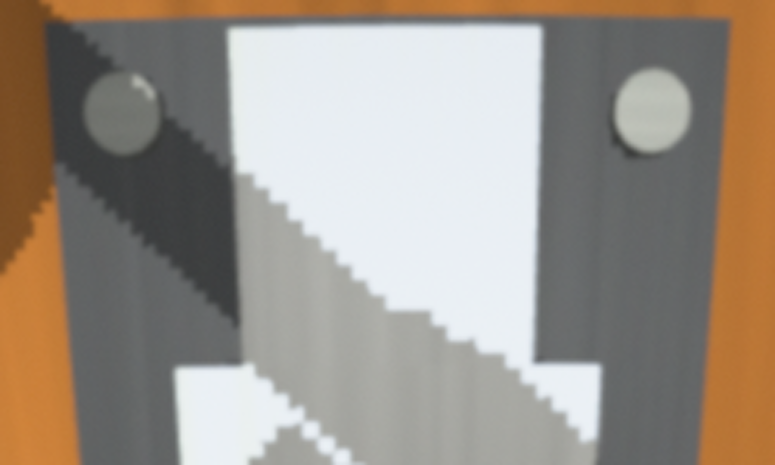

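Centred: foot centre 387.5 and tongue centre 385 in the zoom, about 0.2 mm apart. The plate is on the bar and touching the stop, so I'll release it.

step_arm --commands '[{"x":0,"y":-0.3,"z":0,"rx":0,"ry":0,"rz":0,"gripper":55},{"x":0,"y":-0.3,"z":0,"rx":0,"ry":0,"rz":0,"gripper":57},{"x":0,"y":-0.3,"z":0,"rx":0,"ry":0,"rz":0,"gripper":60},{"x":0,"y":-0.3,"z":0,"rx":0,"ry":0,"rz":0,"gripper":70},{"x":0,"y":-0.3,"z":0,"rx":0,"ry":0,"rz":0,"gripper":80}]' --grip_force 10

```text
t: 20.15
eef_pos: [0.4884, -0.3029, 0.05]
ee_rot: [0.489, -0.486, 0.514, -0.51]
ft_force: [-0.0, -0.4, 0.0]
finger_gap: 0.0712
```

step_arm --commands '[{"x":0,"y":0,"z":0,"rx":0,"ry":0,"rz":0,"gripper":80},{"x":0,"y":0,"z":0,"rx":0,"ry":0,"rz":0,"gripper":80},{"x":0,"y":-5,"z":0,"rx":0,"ry":0,"rz":0,"gripper":80},{"x":0,"y":-15,"z":0,"rx":0,"ry":0,"rz":0,"gripper":80},{"x":0,"y":-35,"z":0,"rx":0,"ry":0,"rz":0,"gripper":80}]'

```text
t: 20.57
eef_pos: [0.4871, -0.3018, 0.0838]
ee_rot: [0.489, -0.486, 0.515, -0.509]
ft_force: [-0.0, 0.9, -0.6]
finger_gap: 0.0801
```

step_arm --commands '[{"x":-10,"y":-40,"z":0,"rx":0,"ry":0,"rz":0,"gripper":80},{"x":-20,"y":-80,"z":0,"rx":0,"ry":0,"rz":0,"gripper":80},{"x":-30,"y":-115,"z":0,"rx":0,"ry":0,"rz":0,"gripper":80},{"x":-40,"y":-145,"z":0,"rx":0,"ry":0,"rz":0,"gripper":80},{"x":-40,"y":-155,"z":0,"rx":0,"ry":0,"rz":0,"gripper":80}]'

```text
t: 20.98
eef_pos: [0.4922, -0.264, 0.2468]
ee_rot: [-0.49, 0.486, -0.51, 0.513]
ft_force: [0.5, -0.8, 0.5]
finger_gap: 0.0798
```

step_arm --commands '[{"x":0,"y":0,"z":0,"rx":0,"ry":0,"rz":0,"gripper":80},{"x":0,"y":0,"z":0,"rx":0,"ry":0,"rz":0,"gripper":80},{"x":0,"y":0,"z":0,"rx":0,"ry":0,"rz":0,"gripper":80},{"x":0,"y":0,"z":0,"rx":0,"ry":0,"rz":0,"gripper":80}]'

```text
t: 21.32
eef_pos: [0.4891, -0.2637, 0.2376]
ee_rot: [0.489, -0.486, 0.515, -0.509]
ft_force: [-0.1, -0.0, 0.2]
finger_gap: 0.0801
```

```bash
python3 -c "
from h import *
goal([.4885,-.3024,.0502],-2.45)
s,im,d=wshot('w_fin');cv2.imwrite('pics/w_finz.png',cv2.resize(im[90:260,200:350,::-1],None,fx=3.5,fy=3.5,interpolation=cv2.INTER_CUBIC))
im,d=get_image('scene');cv2.imwrite('pics/sc_fin.png',im[:,:,::-1])"
```

```text
t 21.32 at [ 0.4891 -0.2637  0.2376] shift [ 40.5 187.    1.9] turn [ 0.19 -0.36 -0.55] F [-0.13 -0.05  0.18] gap 0.0801
```

View pics/w_fin.png

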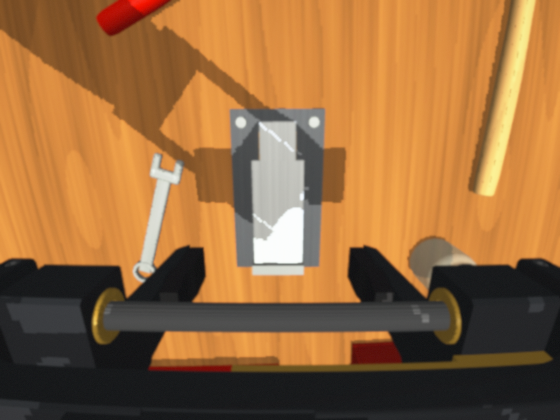

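View pics/w_finz.png

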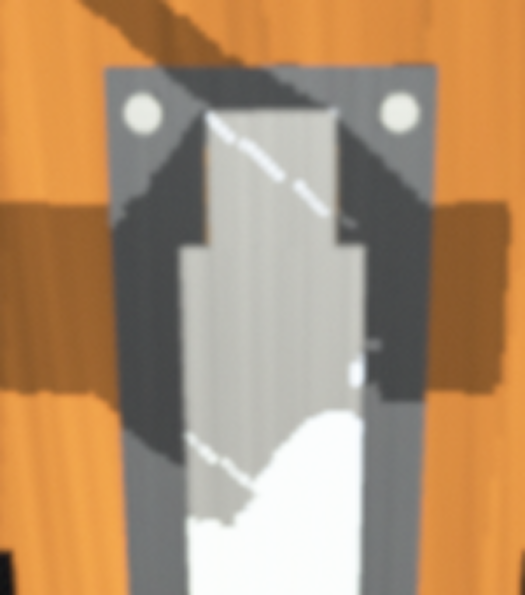

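View pics/sc_fin.png

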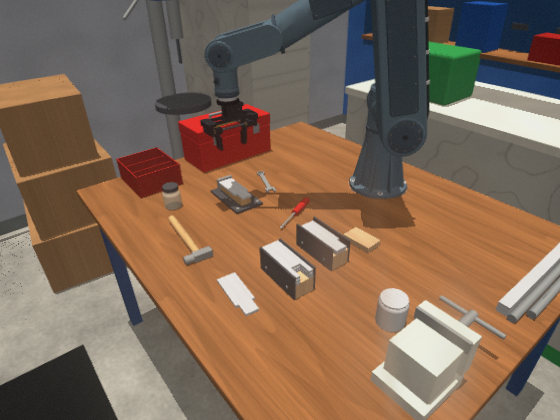

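The plate lies on the bar with its plain end at the stop, around (278,265), and everything else is in place. Last numeric check, including the gap at the stop.

```bash
python3 - <<'E'
from h import *
import pickle
s,im,d=pickle.load(open('pics/w_fin.pkl','rb'))
Z=lambda L:[(200+(u+.5)/3.5-.5,90+(v+.5)/3.5-.5) for u,v in L]
P=onplane('wrist',Z([(207,110),(337,110),(181,246),(366,246),(187,545),(361,545)]),.048,s);m=(P[0::2]+P[1::2])/2
F=onplane('wrist',Z([(106,66),(437,66),(128,545),(422,545)]),.01,s);f=(F[0::2]+F[1::2])/2
print(m.round(4).tolist(),f.round(4).tolist())
u=(f[0]-f[1])/np.linalg.norm(f[0]-f[1]);n=np.array([u[1],-u[0],0])
print('lateral mm',((m-f[1])@n*1e3).round(2),'yaw foot/plate',[np.degrees(np.arctan2(-q[0],q[1])).round(2) for q in (u,m[0]-m[2])])
cv2.imwrite('pics/w_stopz.png',cv2.resize(im[230:285,230:330,::-1],None,fx=7.5,fy=7.5,interpolation=cv2.INTER_NEAREST))
for uu in (262,278,294): print([(v,int(im[v,uu].mean())) for v in range(258,278)])
E
```

```text
[[0.4942, -0.1865, 0.048], [0.4927, -0.2263, 0.048], [0.4882, -0.3246, 0.048]] [[0.4947, -0.1719, 0.01], [0.4879, -0.3409, 0.01]]
lateral mm [ 0.04  0.19 -0.34] yaw foot/plate [np.float64(-2.31), np.float64(-2.47)]
[(258, 252), (259, 251), (260, 251), (261, 248), (262, 229), (263, 163), (264, 115), (265, 145), (266, 191), (267, 210), (268, 212), (269, 213), (270, 212), (271, 212), (272, 213), (273, 210), (274, 197), (275, 175), (276, 156), (277, 149)]
[(258, 252), (259, 252), (260, 252), (261, 250), (262, 236), (263, 171), (264, 121), (265, 153), (266, 195), (267, 212), (268, 214), (269, 214), (270, 214), (271, 214), (272, 214), (273, 211), (274, 197), (275, 170), (276, 145), (277, 137)]
[(258, 252), (259, 251), (260, 251), (261, 250), (262, 239), (263, 177), (264, 124), (265, 155), (266, 197), (267, 214), (268, 216), (269, 216), (270, 216), (271, 216), (272, 215), (273, 213), (274, 199), (275, 174), (276, 154), (277, 150)]
```

View pics/w_stopz.png

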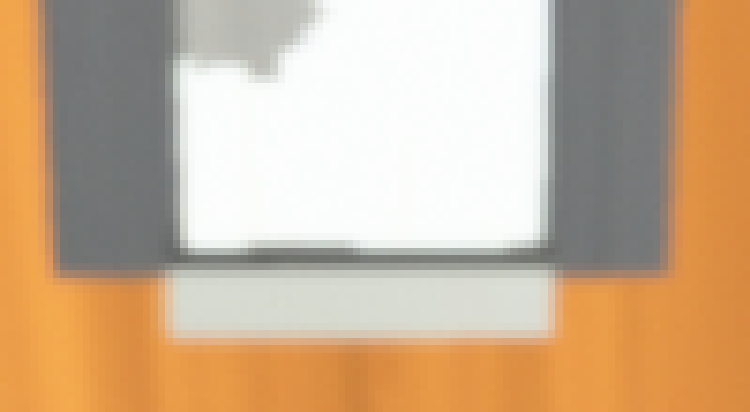

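The dark strip at the stop is about 2–3 px. The visible 7 mm of stop face accounts for all of that, so there is no gap to see. Handing in.

```bash
python3 -c "
from plant import arm
print(arm.finish_job())"
```

```text
the job is handed in; nothing more can be done
None
```

The plate is on the drilling block with its plain end against the stop, and I handed the job in at about 21 s of the 58 s. No verdict was reported.

**What I did:** I took the near rack as rack_a, since its plates have the sample's tongue. I pushed the tongue end with closed fingertips until about 60 mm of the top plate stuck out, staying clear of the plates beneath. Then I gripped it across the width, carried it level to the block, moved it up to the stop until I felt about 6 N, set it on the bar and let go.

**Last checks:**
- **Position on the bar:** the plate is within about 0.3 mm of the block's middle line and turned about 0.2° from it. Depth readings just before release showed it flat, with its top at about 48 mm, as expected on the bar.
- **Stop:** no gap to the stop can be seen. This rests on the contact force before release and the wrist view afterwards.
- **Everything else:** in the final overall view the racks, loose parts and sample look undisturbed. The plate under the removed one looked in place after the slide and the lift.

**What disagreed or needed mending:**
- My estimates of the distance from grip to plain end differed by 2–3 mm, so I found the stop by touch.
- The first set-down was about 0.9 mm off centre. A small sideways nudge did not move the plate, so I lifted it 1–2 mm, shifted it and set it down again.
- The first step command was refused as invalid and moved nothing. I then gave every value in each row.

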